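# Key the gear onto the reducer spindle at the dorm desk

### The job

Take the square steel key out of its wooden stand and drop it into the slot of the reducer's upright spindle until it is fully home, then slide the gear, boss up, onto the spindle with its keyway over the key until it sits flat on the collar, and let go. The slot is found by feel, so do it gently without forcing or ramming either part, and leave the other things on the desk where they are.

Things in the scene. Friction and masses are not known exactly. Their poses are not given: they have to be found in the camera images.
- reducer: Fixed gear reducer: aluminium box 120 x 100 mm, 60 mm high, motor barrel on its -x side; origin under its centre, z up. Its upright steel spindle stands over the origin: a round collar 54 mm in diameter from 60 to 84 mm height, then a shaft 24 mm in diameter up to 114 mm.
- shaft_top (a point): Point on the spindle axis at the flat top of the shaft, fixed to the housing; z up, +x is the middle direction of the key slot. The spindle stands turned by up to 0.90 rad either way from it (not measured: find the slot by sight or feel). It is stiff, about 0.3 N m turns it. Slot: 9 mm wide, open at the top and on the outer side, its flat bottom 6 mm from the axis.
- seat (a point): Point on the spindle axis level with the collar's top face, 30 mm below the shaft top, axes as there. The slot runs straight down into a pocket in the collar: 9 mm wide, 6 to 15.5 mm from the axis, 22 mm deep, its outer edge sloped. A key that is home has its centre 10 to 11.5 mm from the axis and 4 mm above this point, its top level with the shaft top. The seated gear's centre is 14 mm above it.
- key_center (a point): Centre of the loose steel key: square bar 8 x 8 mm, 52 mm tall, upright, sharp-edged; z up, x and y square to its sides. At first it stands 12 mm deep in a pocket of the wooden stand. Held by its top 14 mm, it can be lowered until its foot is 8 mm inside the collar pocket before the fingers meet the shaft top; let go there, it falls the rest.
- gear_center (a point): Centre (half-way up, on the axis) of the loose aluminium gear, about 0.2 kg: toothed rim 74 mm in diameter, 10 mm high at the bottom; round boss 46 mm in diameter on top, 28 mm high in all. Bore 26 mm, with a keyway 10 mm wide towards the gear's +x, reaching 16.5 mm from the axis, right through. z up; it lies flat, boss up.
- stand: Fixed wooden block for the key, 50 (x) x 110 (y) x 18 mm, origin at the middle of its underside; the key's pocket is at its +y 25 mm, two short steel pins (10 mm high, 8 mm thick) stand at its -y 15 and -y 35 mm.
- spacer: Bystander: plain aluminium ring 46 mm in diameter, 12 mm high, no keyway; leave alone. Origin under its centre.
- screwdriver: Bystander: screwdriver lying on the desk, 170 mm long; leave alone.
- phone: Bystander: black phone lying flat, 150 x 72 x 9 mm; leave alone.
- mug: Bystander: white mug, 80 mm in diameter, 90 mm high; leave alone.
- jar: Bystander: jar 60 mm in diameter, 60 mm high; leave alone.
- marker: Bystander: black marker lying on the desk, 120 mm long; leave alone.
- tape: Bystander: roll of tape lying flat, 80 mm in diameter, 18 mm high; leave alone.

How it is judged:
By the outcome, as a careful person would: the job done as asked, in the order asked, and still so for the second after the job is handed in, with the robot touching nothing.
It also fails if it takes over 72 s, if anything falls off the work surface, if the arm or the gripper's body presses on something with over 40 N, if the wrist force passes 120 N, or if a joint passes its speed limit or range.

### The arm

A 6-joint arm with a two-finger parallel gripper is mounted at the origin on the work surface. World frame = base frame: x ahead of the robot, y to its left, z up, the work surface at z = 0. Lengths are in m, angles in rad, forces in N, time in s.
With the tool pointing down it reaches from about 0.3 to 0.875 m from the base axis. Payload 6.4 kg.
Tool frame: the origin (TCP) lies midway between the tips of the shut fingers; the grasp point (between the pads) lies 19 mm behind it; z points along the fingers, y is the direction in which the jaws open and shut (so a half turn about z gives the same grasp; the last joint's range is limited). The gripper opens to 85 mm and grips with 20 to 120 N. Pads are 22 mm wide; open, the fingers measure 114 mm over their backs; the gripper's body (76 mm by 85 mm) begins 54 mm behind the grasp point. The pads swing forward as they close: fully open they stand 13 mm farther back than shut.
Start: joints at [0.913, 0.181, 1.607, -0, 1.354, -0.206], TCP at [0.251, 0.517, 0.231] pointing down, gripper open.
Joint ranges: [-2.99, 2.99], [-0.89, 2.07], [0.3, 2.58], [-1.14, 4.28], [0, 2.63], [-3.12, 3.12]. Speed limits (rad/s): [2.57, 2.57, 3.01, 3.14, 3.14, 3.14].

### API

Orientations are given as a unit quaternion [w, x, y, z].
In Python, from bench import get_obs, camera, hand_in gives the robot as it stands.
- The arm moves only by the tool drive_tool, never from a script. Its argument "deltas" is a list of rows, each a list of 2 entries, a list of its own where there are three numbers: the shift along the world's x, y, z in m, then the turn about the world's z in rad. A call has 1 to 10 rows; each row shifts and turns the pose as measured when the row begins; what a row does not reach is not made up. A row lasts 1/10 s, in which the tool goes at most 50 mm and 8.59 degrees, less where a joint would pass 70% of its speed; a pose out of reach is approached as far as the arm can. A call is refused whole if a number of a shift passes 0.05 or a number of a turn 0.15, either way. A call with a gripper value outside its range is refused whole. "gripper" is the opening, from 0 (shut) to 1 (fully open), set as the call begins (left out, the last holds). The fingers move at their own pace and stop on an object; the grip force is fixed at half the most. Time passes only in rows, so rows that do not move let the fingers close. It gives the time, the measured TCP pose, the force and the opening at its end, in the units of the state.
- get_obs(): the state, without advancing time (a new reading comes with each control period).
- camera(name): name is "side" or "top"; returns a dict with "frame" (420x560x3 uint8, red, green, blue), "fx", "fy", "cx", "cy" (pixels), "eye" and "attitude" of the camera in the world. Camera axes: x right, y down, z forward; pixel columns grow to the right and rows downward; lengths in m; the calibration is good to about 2 mm. A picture is of the moment at which its call begins. There is no depth.
- hand_in(): hands the job in, once; it reports no verdict.
The state is a dict: "time_s": time; "q": joint angles; "dq": joint speeds; "joint_efforts": joint torques, N m; "eef_pos": TCP position; "eef_rot": TCP orientation; "wrist_force": force on the tool from outside, world axes, zero at the start; "torque": the same for the moment, N m; "opening": opening from 0.0 (shut) to 1.0 (fully open).
Only numpy, scipy, OpenCV 4.12 (cv2) and the standard library are available. Lean on these libraries where they do the work, as an engineer would, in place of code of your own. Each camera call takes 0.05 s, during which the arm holds its last target.

## Working session

There is one attempt and no reset: what is moved stays moved. The work goes in short steps, Python scripts to look and compute and a tool call to move; the robot and the scene stay as the last step left them, time stands still between calls to the robot, and variables do not carry over. Pictures are saved under pics/ and viewed, and the job is handed in when it is done.

Besides the shell and the picture viewer there is one more tool, called after ">>>" as name([rows], argument=value, ...), one row to a line, values as JSON. drive_tool: Moves the arm, as the interface text tells. Its arguments: {"type":"object","properties":{"deltas":{"type":"array","items":{"type":"array"}},"gripper":{"type":"number"}},"required":["deltas"]}

```bash
ls; mkdir -p pics; cat > h.py <<'E'
import numpy as np, cv2
from bench import get_obs, camera, hand_in
from scipy.spatial.transform import Rotation as R
def snap(n,f):
    c=camera(n); cv2.imwrite('pics/'+f+'.png',c['frame'][:,:,::-1]); np.save('pics/'+f+'.npy',c,allow_pickle=True); return c
def load(f): return np.load('pics/'+f+'.npy',allow_pickle=True).item()
def rot(c):
    a=np.array(c['attitude'],float)
    return a if a.shape==(3,3) else R.from_quat(a[[1,2,3,0]]).as_matrix()
def ray(c,u,v):
    d=rot(c)@np.array([(u-c['cx'])/c['fx'],(v-c['cy'])/c['fy'],1]); return np.array(c['eye'],float),d/np.linalg.norm(d)
def onz(c,u,v,z):
    e,d=ray(c,u,v); return e+d*(z-e[2])/d[2]
def proj(c,p):
    q=rot(c).T@(np.array(p)-np.array(c['eye'])); return np.array([c['fx']*q[0]/q[2]+c['cx'],c['fy']*q[1]/q[2]+c['cy']])
def tri(c1,p1,c2,p2):
    e1,d1=ray(c1,*p1);e2,d2=ray(c2,*p2)
    t=np.linalg.lstsq(np.c_[d1,-d2],e2-e1,rcond=None)[0]
    a=e1+d1*t[0];b=e2+d2*t[1]; return (a+b)/2,np.linalg.norm(a-b)
E
python3 - <<'E'
from h import *
for n in('side','top'):
    c=snap(n,n+'0'); print(n,{k:c[k] for k in c if k!='frame'})
print(get_obs())
E
```

```text
pics
side {'fx': 459.5376754287166, 'fy': 459.5376754287166, 'cx': 278.5268390766749, 'cy': 203.9473936922204, 'eye': array([0.39028029, 0.94089537, 0.70512175]), 'attitude': array([ 0.05075737, -0.07649117,  0.87087261, -0.4828599 ])}
top {'fx': 439.8389544415526, 'fy': 439.8389544415526, 'cx': 277.1930113927619, 'cy': 215.9590732496938, 'eye': array([0.45793067, 0.01483613, 1.17077038]), 'attitude': array([-0.03535093,  0.71397945, -0.69863903,  0.02978513])}
{'time_s': 0.1, 'q': array([ 9.12684862e-01,  1.81505500e-01,  1.60791845e+00, -7.25561464e-06,
        1.35379917e+00, -2.06286294e-01]), 'dq': array([ 0.00031236, -0.00248267, -0.00098367,  0.00085036,  0.00035453,
       -0.00025651]), 'joint_efforts': array([ 1.07562430e-04, -4.45873296e+01, -3.52235556e+01, -2.82247111e-04,
        4.03616054e-03,  5.39298696e-06]), 'eef_pos': array([0.25071353, 0.51690174, 0.23044741]), 'eef_rot': array([-3.38259148e-04,  2.23995013e-01,  9.74589949e-01, -7.41753710e-04]), 'wrist_force': array([-0.06780352, -0.87428301,  0.38091755]), 'torque': array([-0.04131775, -0.01461791,  0.02029593]), 'opening': 0.9998901431910678}
```

View pics/side0.png

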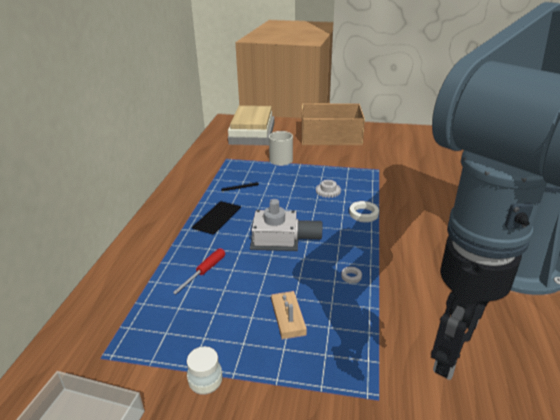

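View pics/top0.png

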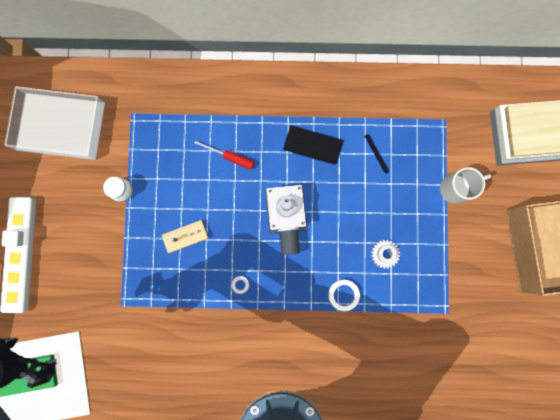

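The side view shows the reducer at about (275,225), the stand at (289,314) and the gear at (328,188). In the top view they are at (287,208), (185,237) and (386,254). Next I'll enlarge them.

```bash
python3 - <<'E'
from h import *
def crop(f,x,y,w,h,s): 
    im=cv2.imread(f'pics/{f}.png')[y:y+h,x:x+w]; return cv2.resize(im,(w*s,h*s),interpolation=cv2.INTER_CUBIC)
t=[crop('top0',155,210,65,50,6),crop('top0',255,175,65,50,6),crop('top0',353,229,65,50,6)]
s=[crop('side0',257,280,65,65,6),crop('side0',245,190,65,65,6),crop('side0',296,160,65,65,6)]
a=cv2.resize(np.hstack([t[0],t[1]]),(780,300)); b=np.hstack(s[:2]);
cv2.imwrite('pics/z_t.png',a);cv2.imwrite('pics/z_s.png',np.vstack([b])); cv2.imwrite('pics/z_g.png',np.hstack([t[2],cv2.resize(s[2],(390,300))]))
E
```

```text
(no output)
```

View pics/z_t.png

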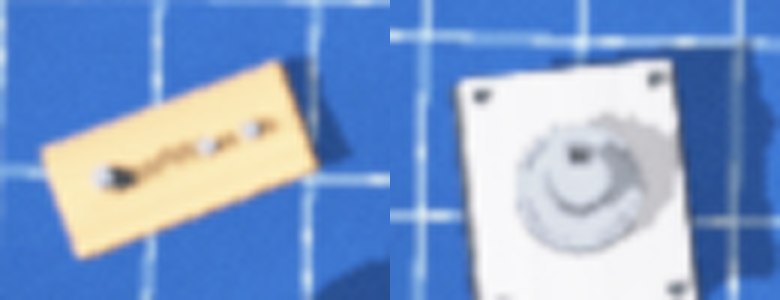

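View pics/z_s.png

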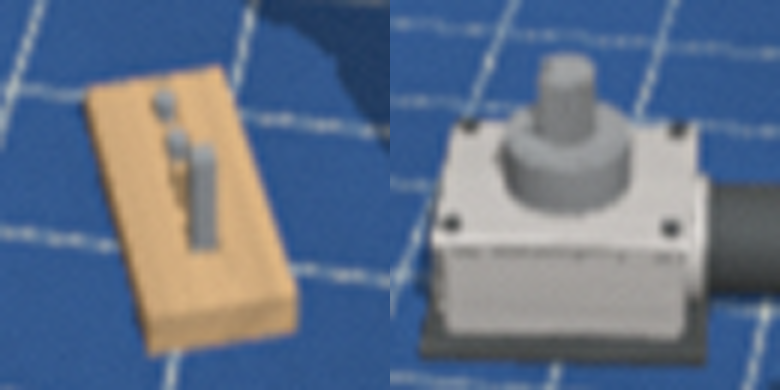

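View pics/z_g.png

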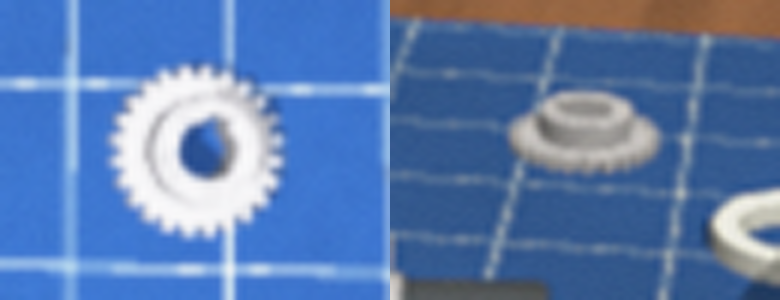

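The crops show the slot as a dark notch on the upper side of the shaft top at about top (286,201). The key top is at about top (172,239) and side (291,305). The gear keyway points up and slightly right in the top view. Now I'll measure these.

```bash
python3 - <<'E'
from h import *
t=load('top0');s=load('side0')
# top: stand
def mask(c,lo,hi,roi):
    hsv=cv2.cvtColor(np.ascontiguousarray(c['frame']),cv2.COLOR_RGB2HSV); m=cv2.inRange(hsv,lo,hi); o=np.zeros_like(m); x,y,w,h=roi; o[y:y+h,x:x+w]=m[y:y+h,x:x+w]; return o
def big(m):
    cs,_=cv2.findContours(m,cv2.RETR_EXTERNAL,cv2.CHAIN_APPROX_NONE); return max(cs,key=cv2.contourArea)
def world(c,cn,z): return np.array([onz(c,u,v,z)[:2] for u,v in cn.reshape(-1,2)])
m=mask(t,(8,60,80),(28,255,255),(155,210,65,50)); cn=big(cv2.morphologyEx(m,cv2.MORPH_CLOSE,np.ones((7,7))))
r=cv2.minAreaRect((world(t,cn,.018)*1000).astype(np.float32)); print('stand',r, cv2.boxPoints(r))
# reducer top (white), close to include spindle
m=mask(t,(0,0,120),(180,60,255),(260,180,55,52));
for k in(1,):
  cn=big(cv2.morphologyEx(m,cv2.MORPH_CLOSE,np.ones((5,5)))); W=world(t,cn,.06)*1000; r=cv2.minAreaRect(W.astype(np.float32)); print('red',r)
# gear
m=mask(t,(0,0,110),(180,80,255),(365,235,42,40)); cn=big(m); W=world(t,cn,.01)*1000
print('gear',cv2.minEnclosingCircle(W.astype(np.float32)),cv2.fitEllipse(W.astype(np.float32)))
m=mask(t,(95,90,0),(130,255,255),(375,243,22,22)); cn=big(m); print('bore px',cv2.moments(m,True)['m00'],[cv2.moments(m,True)[k]/cv2.moments(m,True)['m00'] for k in('m10','m01')])
np.set_printoptions(linewidth=250)
print('shaft top gray'); g=cv2.cvtColor(t['frame'],cv2.COLOR_RGB2GRAY); print(g[190:220,272:302])
print('gear gray'); print(g[240:270,372:400]); 
E
```

```text
stand ((505.77911376953125, 266.05609130859375), (48.72030258178711, 109.76933288574219), 22.099287033081055) [[462.5603  307.74396]
 [503.85693 206.03902]
 [548.9979  224.36823]
 [507.7013  326.07318]]
red ((584.9308471679688, 13.721412658691406), (127.94660186767578, 112.20186614990234), 7.243403434753418)
gear ((462.42449951171875, -261.361328125), 45.56727600097656) ((469.14849853515625, -261.3938293457031), (68.55235290527344, 81.319091796875), 107.54460906982422)
bore px 60.0 [386.45, 253.05]
shaft top gray
[[229 247 248 248 247 247 247 247 247 247 248 248 247 247 247 246 246 245 245 244 244 245 247 247 246 243 236 239 243 229]
 [237 248 248 248 247 247 247 247 247 247 248 248 247 247 247 246 246 245 246 244 244 245 246 247 246 246 244 245 244 231]
 [245 247 248 248 247 247 247 247 247 247 248 248 247 247 247 246 245 245 244 243 243 245 246 246 246 246 245 245 245 232]
 [247 248 248 248 247 247 247 247 247 247 248 248 247 247 247 246 244 241 231 230 234 242 241 238 245 246 245 246 244 237]
 [247 247 248 248 247 247 247 247 247 247 246 247 246 246 246 241 231 223 204 201 211 228
[... 5870 characters left out ...]
 115 111]
 [112 112 116 123 155 214 240 237 246 248 247 247 246 246 246 246 246 246 246 241 226 228 219 136 113 115 111 113]
 [113 114 113 116 142 187 204 191 233 244 241 246 248 247 246 246 243 237 241 233 174 193 195 134 112 112 109 109]
 [111 113 113 114 116 132 145 156 219 233 204 232 244 234 226 239 235 197 227 230 146 132 137 117 111 112 111 110]
 [116 115 115 113 114 114 117 137 180 186 147 191 228 197 169 219 216 148 194 222 143 114 116 113 112 112 113 111]
 [113 115 113 113 111 111 112 116 119 123 120 149 176 152 138 172 169 129 177 212 131 114 112 112 112 110 111 113]
 [112 113 113 114 112 111 114 113 112 113 111 116 119 116 112 118 121 122 179 211 130 113 112 112 111 112 110 111]]
```

```bash
cat >> h.py <<'E'
S=8
def up(c,x,y,w,h):
    im=np.ascontiguousarray(c['frame'][y:y+h,x:x+w]); return cv2.resize(im,None,fx=S,fy=S,interpolation=cv2.INTER_CUBIC)
def full(p,x,y): return (np.asarray(p,float).reshape(-1,2)+.5)/S-.5+[x,y]
def big(m):
    cs,_=cv2.findContours(m,cv2.RETR_EXTERNAL,cv2.CHAIN_APPROX_NONE); return max(cs,key=cv2.contourArea)
def W(c,P,z): return np.array([onz(c,u,v,z)[:2] for u,v in P])*1000
E
python3 - <<'E'
from h import *
t=load('top0');s=load('side0')
f32=np.float32
# gear outline
x,y,w,h=360,228,54,52; im=up(t,x,y,w,h); hsv=cv2.cvtColor(im,cv2.COLOR_RGB2HSV)
m=(hsv[...,1]<90).astype(np.uint8)*255; m=cv2.morphologyEx(m,cv2.MORPH_OPEN,cv2.getStructuringElement(cv2.MORPH_ELLIPSE,(41,41)))
P=full(big(m),x,y); print('gear rim',cv2.fitEllipse(W(t,P,.010).astype(f32)),cv2.minEnclosingCircle(W(t,P,.010).astype(f32)))
# bore: gray<170 region inside
g=cv2.cvtColor(im,cv2.COLOR_RGB2GRAY); m=(g<170).astype(np.uint8)*255
n,l,st,ce=cv2.connectedComponentsWithStats(m)
k=l[int((253.5-y)*S),int((386-x)*S)]; m=(l==k).astype(np.uint8)*255; P=full(big(m),x,y); B=W(t,P,.028)
print('bore',st[k],cv2.minAreaRect(B.astype(f32)),B.mean(0),cv2.fitEllipse(B.astype(f32)))
c=cv2.minEnclosingCircle(B.astype(f32));print(c)
cc=np.array(cv2.fitEllipse(B.astype(f32))[0]); d=B-cc; 
for a in range(-180,180,15):
    th=np.deg2rad(a); q=d@[np.cos(th),np.sin(th)]; pr=np.abs(d@[-np.sin(th),np.cos(th)]); sel=(pr<1)&(q>0); print(a,q[sel].mean().round(1),end='; ')
# reducer
x,y,w,h=255,170,65,75; im=up(t,x,y,w,h); hsv=cv2.cvtColor(im,cv2.COLOR_RGB2HSV)
m=((hsv[...,1]<60)&(hsv[...,2]>150)).astype(np.uint8)*255; m=cv2.morphologyEx(m,cv2.MORPH_OPEN,np.ones((31,31))); 
P=full(big(cv2.convexHull(big(m)) if 0 else m),x,y); r=cv2.minAreaRect(W(t,P,.060).astype(f32)); print('\nred',r,cv2.boxPoints(r))
cv2.imwrite('pics/red_m.png',np.hstack([m,cv2.cvtColor(im,cv2.COLOR_RGB2GRAY)])[:600,:])
E
```

```text
gear rim ((471.81488037109375, -260.5403747558594), (71.83089447021484, 72.94547271728516), 104.43684387207031) ((471.7437744140625, -260.670166015625), 37.30059051513672)
bore [ 183  164   73   84 4647] ((471.63336181640625, -260.5475769042969), (24.835365295410156, 24.070974349975586), 21.63504409790039) [ 472.35417782 -261.05212992] ((472.2156066894531, -260.84375), (23.198740005493164, 26.169998168945312), 80.1172103881836)
((472.9046936035156, -261.40557861328125), 13.519270896911621)
-180 12.7; -165 12.7; -150 12.9; -135 12.7; -120 11.8; -105 11.4; -90 11.5; -75 11.5; -60 11.1; -45 11.5; -30 13.9; -15 14.1; 0 12.6; 15 11.7; 30 12.0; 45 12.1; 60 11.8; 75 11.6; 90 11.7; 105 12.1; 120 12.5; 135 12.5; 150 12.5; 165 12.4; 
red ((581.20458984375, 3.8134613037109375), (114.53273010253906, 93.74319458007812), 7.145058631896973) [[518.553     43.198177]
 [530.2129   -49.817043]
 [643.8562   -35.571255]
 [632.1963    57.443966]]
```

```bash
python3 - <<'E'
from h import *
t=load('top0')
im=cv2.imread('pics/top0.png')[190:222,270:304]; im=cv2.resize(im,None,fx=11,fy=11,interpolation=cv2.INTER_CUBIC)
im2=cv2.imread('pics/side0.png')[195:237,255:297]; im2=cv2.resize(im2,(374,352),interpolation=cv2.INTER_CUBIC)
cv2.imwrite('pics/z2.png',np.hstack([im,im2]))
E
```

```text
(no output)
```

View pics/red_m.png

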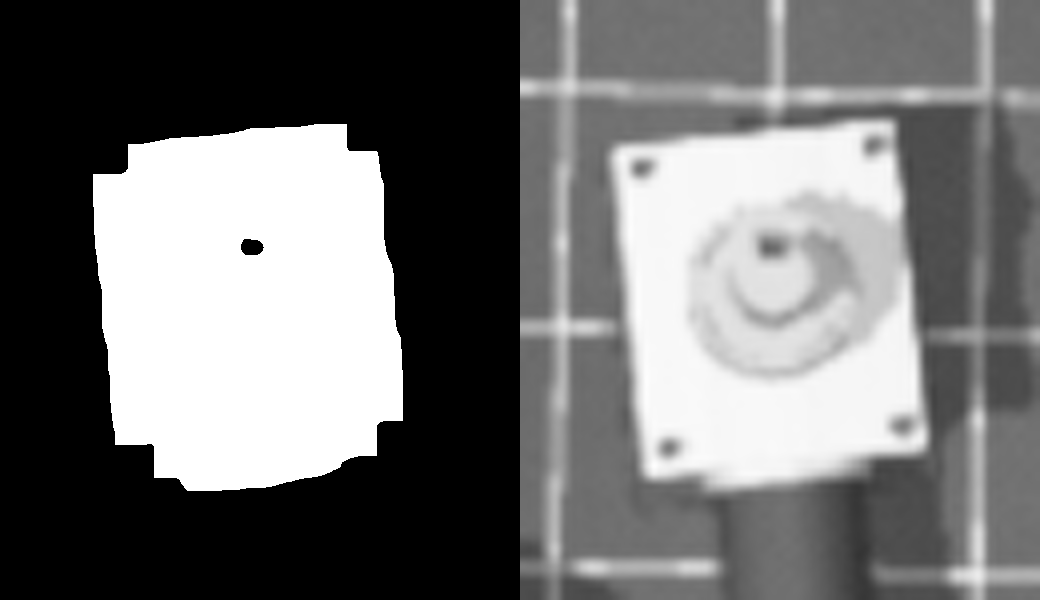

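View pics/z2.png

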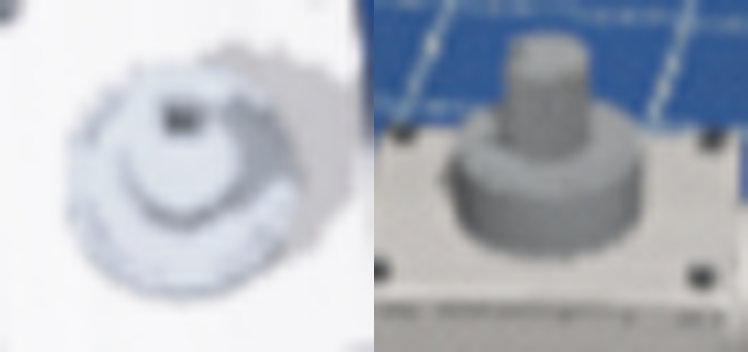

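The mask edges are ragged at the corners. The screws, collar and shaft-top outlines are cleaner, so I'll use those, plus the second view for heights.

```bash
python3 - <<'E'
from h import *
t=load('top0');s=load('side0');f32=np.float32
x,y=255,170; scr=full([(122,168),(355,146),(148,447),(382,427)],x,y); w=W(t,scr,.06); print('screws',w.round(1),w.mean(0))
d=(w[0]-w[2]+w[1]-w[3]); print('yaw',np.arctan2(d[1],d[0])); d=(w[0]-w[1]+w[2]-w[3]); print('yaw2',np.arctan2(-d[0],d[1]))
S2=11
def f2(p): return (np.array(p)+.5)/S2-.5+[270,190]
def show(n,p,z): print(n,p,(onz(t,*p,z)*1000).round(1))
show('collar',f2((183,180)),.084); show('shaft',f2((183,153)),.114)
# slot dark centroid
g=cv2.cvtColor(t['frame'],cv2.COLOR_RGB2GRAY).astype(float); r=np.clip(215-g[197:204,282:291],0,None); r[:, 7:]=0
yy,xx=np.mgrid[197:204,282:291]; p=((r*xx).sum()/r.sum(),(r*yy).sum()/r.sum()); show('slot',p,.114)
# key: top view & side view prints
np.set_printoptions(linewidth=220)
print(g[232:246,164:184].astype(int))
gs=cv2.cvtColor(s['frame'],cv2.COLOR_RGB2GRAY); print(gs[300:324,284:298])
print(gs[196:222,268:284])
x,y=262,285;
im=cv2.imread('pics/side0.png')[290:330,268:312]; 
im2=cv2.imread('pics/top0.png')[226:250,160:204]
cv2.imwrite('pics/z3.png',np.hstack([cv2.resize(im,None,fx=9,fy=9,interpolation=cv2.INTER_CUBIC),cv2.resize(im2,(396,360)  if 0 else None,fx=9,fy=9,interpolation=cv2.INTER_CUBIC) if 0 else cv2.copyMakeBorder(cv2.resize(im2,None,fx=9,fy=9,interpolation=cv2.INTER_CUBIC),0,360-216,0,0,cv2.BORDER_CONSTANT)]))
E
```

```text
screws [[625.1  45. ]
 [633.7 -29.1]
 [536.2  34.6]
 [544.1 -39.2]] [584.77766935   2.80805711]
yaw 0.11395253926492584
yaw2 0.11153934892727893
collar [286.18181818 205.90909091] [583.8   2.7  84. ]
shaft [286.18181818 203.45454545] [586.3   3.2 114. ]
slot (np.float64(286.1071789686552), np.float64(200.2669362992922)) [594.1   3.5 114. ]
[[117 123 141 165 185 206 215 224 226 228 229 229 229 230 231 231 231 231 232 232]
 [160 175 203 211 218 225 226 227 228 228 230 231 231 232 232 232 232 232 231 231]
 [210 217 224 226 226 228 229 230 231 231 231 231 233 233 233 232 232 227 213 212]
 [225 226 228 229 230 231 231 231 232 232 233 231 232 232 232 232 229 207 187 185]
 [227 229 230 231 231 232 232 232 232 230 230 231 231 233 228 215 207 186 183 186]
 [231 231 232 232 233 233 232 231 223 202 190 199 208 211 207 188 184 182 195 211]
 [232 232 233 233 233 233 231 226 207 153 107 118 137 161 181 181 183 193 216 227]
 [232 232 232 232 233 233 230 224 210 166  92  80  91 131 173 191 208 217 226 230]
 [230 233 235 234 235 235 232 218 191 155 102  92 104 143 193 215 227 230 231 232]
 [222 233 2
[... 2864 characters left out ...]
 117 118 139 155 158 156 156]
 [141 125 121 124 123 123 122 119 118 120 129 148 157 157 158 153]
 [157 151 141 136 128 126 125 122 126 134 145 155 159 156 153 152]
 [159 159 157 152 143 140 139 141 143 148 154 154 155 152 149 144]
 [151 155 158 157 154 153 155 155 155 155 153 153 152 149 145 133]
 [147 152 152 157 158 155 154 154 149 150 152 152 150 144 134 120]
 [135 139 142 147 150 153 153 153 147 145 144 145 140 131 123 113]
 [116 118 127 132 138 142 142 144 141 137 134 132 130 125 121 112]
 [111 114 120 124 126 127 131 132 131 131 129 128 127 126 121 112]
 [111 114 120 121 124 127 128 126 130 127 129 126 127 124 120 111]
 [110 113 118 119 124 124 126 127 127 129 129 128 125 122 117 119]]
```

View pics/z3.png

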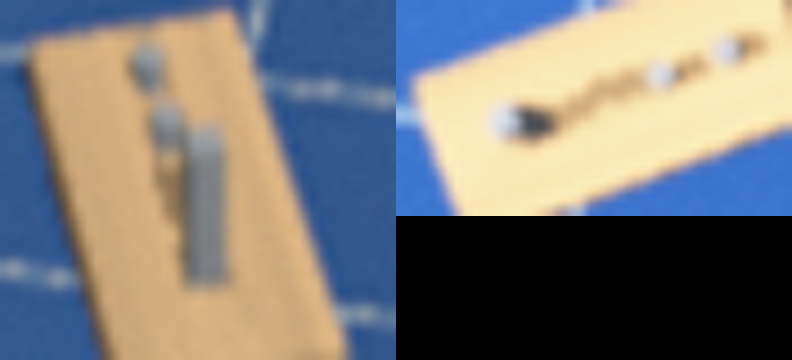

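Spindle axis is about (585,3) mm from three features that agree within 2 mm: screws, collar and shaft top. Reducer yaw is +0.11 and the slot points roughly along world +x. The key top is at top (171.6,239.1) and side (290.3,304.6). Next I'll triangulate the heights.

```bash
python3 - <<'E'
from h import *
t=load('top0');s=load('side0')
print('keytop',tri(t,(171.6,239.1),s,(290.3,304.6)), onz(t,171.6,239.1,.058),onz(s,290.3,304.6,.058))
print('key foot at stand top side',onz(s,(205/9+268),(283/9+290-.5),.018))
print('shafttop',tri(t,(286.2,203.4),s,(274.2,201.2)),onz(s,274.2,201.2,.114))
# side stand corners, gear in side
x,y=296,165; im=up(s,x,y,64,45); hsv=cv2.cvtColor(im,cv2.COLOR_RGB2HSV); m=(hsv[...,1]<70).astype(np.uint8)*255
m=cv2.morphologyEx(m,cv2.MORPH_OPEN,cv2.getStructuringElement(cv2.MORPH_ELLIPSE,(25,25)))
cs,_=cv2.findContours(m,cv2.RETR_EXTERNAL,cv2.CHAIN_APPROX_NONE)
for c in cs:
    P=full(c,x,y); print(len(c),P.min(0),P.max(0))
print([ (proj(s,(.4718,-.2606,z))).round(1) for z in(0,.01,.028)], [proj(s,(.4718-.023,-.2606,.028)),proj(s,(.4718+.023,-.2606,.028)),proj(s,(.4718,-.2606-.023,.028)),proj(s,(.4718-.037,-.2606,.01)),proj(s,(.4718+.037,-.2606,.01))])
print('stand corners proj',[proj(s,(a/1000,b/1000,.018)).round(1) for a,b in [[462.56,307.7],[503.86,206],[549,224.4],[507.7,326.1]]])
for z in(.01,.028):print('boss top',tri(t,(386.1,253.4),s,(328.0,184.)) )
E
```

```text
keytop (array([0.49648644, 0.28988522, 0.06202417]), np.float64(0.001061849427038696)) [0.49609626 0.29082034 0.058     ] [0.49768673 0.28583463 0.058     ]
key foot at stand top side [0.49599718 0.29049015 0.018     ]
shafttop (array([0.58484589, 0.00300651, 0.11711477]), np.float64(0.0024773565386536716)) [ 0.58460205 -0.00188696  0.114     ]
265 [348.6875 200.5625] [359.4375 209.4375]
499 [315.3125 179.1875] [340.5625 197.0625]
[array([327.9, 192.2]), array([328.1, 189.3]), array([328.3, 184.1])] [array([336.03980225, 184.68404005]), array([320.62424765, 183.49485668]), array([329.00970419, 180.39630057]), array([340.42194474, 190.2824429 ]), array([315.7956926 , 188.33721242])]
stand corners proj [array([306.2, 329.5]), array([293.4, 291.8]), array([271.3, 295.2]), array([281.9, 333.6])]
boss top (array([ 0.47242412, -0.25815929,  0.0295994 ]), np.float64(0.00029114444144755973))
boss top (array([ 0.47242412, -0.25815929,  0.0295994 ]), np.float64(0.00029114444144755973))
```

Two views agree: key at (496.3,289.8) with its top at about 60 mm (58 expected), stand yaw 0.386, gear at (472,-260.6) with boss top at about 29.6 mm, and shaft top at about 117 mm (114 expected). I'll move above the key and turn the jaws to the key's faces, direction 112°.

>>> drive_tool([
  [[0.031, -0.0285, 0], 0.105],
  [[0.031, -0.0285, 0], 0.105],
  [[0.031, -0.0285, 0], 0.105],
  [[0.031, -0.0285, 0], 0.105],
  [[0.031, -0.0285, 0], 0.105],
  [[0.031, -0.0285, 0], 0.105],
  [[0.031, -0.0285, 0], 0.105],
  [[0.028, -0.0275, 0], 0.103],
  [[0, 0, 0], 0],
], gripper=0.4)

```text
time_s: 1.0
eef_pos: [0.4998, 0.2795, 0.2265]
eef_rot: [-0.003, -0.212, 0.977, -0.003]
wrist_force: [-1.3, 0.4, -0.1]
opening: 0.399
```

>>> drive_tool([
  [[-0.002, 0.006, -0.03], -0.02],
  [[-0.001, 0.004, -0.04], -0.02],
  [[0, 0, -0.04], 0],
  [[0, 0, -0.012], 0],
  [[0, 0, 0], 0],
  [[0, 0, 0], 0],
])

```text
time_s: 1.6
eef_pos: [0.4965, 0.2899, 0.1025]
eef_rot: [-0.002, -0.188, 0.982, -0.002]
wrist_force: [0.3, 0.3, -0.5]
opening: 0.403
```

```bash
cat >> h.py <<'E'
def st():
    o=get_obs(); q=o['eef_rot']; j=np.degrees(2*np.arctan2(q[2],q[1]))-90; j=(j+180)%180 if True else j
    print('t %.2f'%o['time_s'],'pos',(o['eef_pos']*1000).round(2),'jaw %.2f deg %.4f rad'%(j,np.radians(j)),'F',o['wrist_force'].round(2),'T',o['torque'].round(3),'op %.3f'%o['opening'],'q6 %.2f'%o['q'][5]); return o
E
python3 -c "
from h import *
st(); snap('side','s1'); snap('top','t1')
a=cv2.imread('pics/s1.png')[180:340,220:420];b=cv2.imread('pics/t1.png')[190:290,110:235]
cv2.imwrite('pics/z4.png',np.hstack([cv2.resize(a,None,fx=2,fy=2),cv2.resize(b,(400,320))]))"
```

```text
t 1.60 pos [496.46 289.88 102.45] jaw 111.66 deg 1.9488 rad F [ 0.28  0.31 -0.47] T [-0.007  0.016 -0.042] op 0.403 q6 -1.62
```

View pics/z4.png

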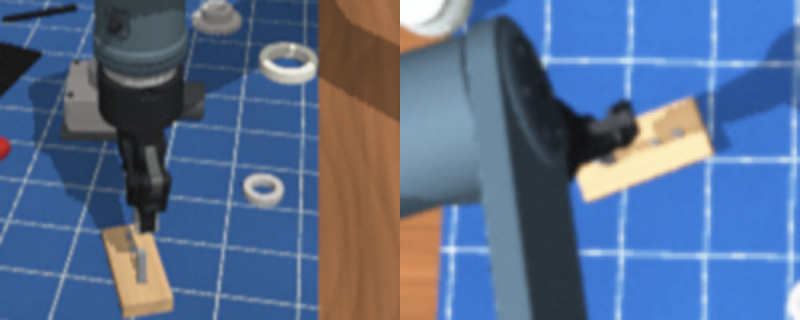

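The tips are above the key (side view, fingers at about (148,225), key at about (141,262) in the crop). I'll descend to the key's top 14 mm.

>>> drive_tool([
  [[0, 0, -0.02], 0.007],
  [[0, 0, -0.02], 0],
  [[0, 0, -0.012], 0],
  [[0, 0, -0.006], 0],
  [[0, 0, 0], 0],
])

```text
time_s: 2.2
eef_pos: [0.504, 0.2928, 0.0532]
eef_rot: [0.007, -0.192, 0.981, -0.001]
wrist_force: [1.3, 0.4, -0.2]
opening: 0.398
```

```bash
python3 -c "
from h import *
st()"
```

```text
t 2.20 pos [503.97 292.78  53.23] jaw 112.08 deg 1.9562 rad F [ 1.34  0.4  -0.18] T [-0.037  0.004 -0.017] op 0.398 q6 -1.63
```

>>> drive_tool([
  [[-0.0075, -0.003, 0], 0],
  [[0, 0, 0], 0],
])

```text
time_s: 2.4
eef_pos: [0.4969, 0.2899, 0.0547]
eef_rot: [0.008, -0.192, 0.981, -0.001]
wrist_force: [-0.9, -0.9, -0.6]
opening: 0.398
```

```bash
python3 -c "
from h import *
o=st();print(o['dq'].round(3),o['eef_rot'])"
```

```text
t 2.40 pos [496.85 289.93  54.74] jaw 112.09 deg 1.9563 rad F [-0.89 -0.89 -0.61] T [0.007 0.031 0.059] op 0.398 q6 -1.63
[-0.001 -0.001 -0.035 -0.    -0.008 -0.   ] [ 0.00834624 -0.19154459  0.98144785 -0.00106555]
```

```bash
cat >> h.py <<'E'
_st=st
def st():
    o=_st(); q=o['eef_rot']; print('  toolz',R.from_quat(q[[1,2,3,0]]).as_matrix()[:,2].round(4)); return o
E
python3 -c "
from h import *
st()"
```

```text
t 2.40 pos [496.85 289.93  54.74] jaw 112.09 deg 1.9563 rad F [-0.89 -0.89 -0.61] T [0.007 0.031 0.059] op 0.398 q6 -1.63
  toolz [ 0.0168  0.0011 -0.9999]
```

>>> drive_tool([
  [[0, 0, 0.025], 0],
  [[0, 0, 0], 0],
  [[0, 0, 0], 0],
])

```text
time_s: 2.7
eef_pos: [0.4968, 0.2899, 0.0818]
eef_rot: [0.009, -0.192, 0.981, -0.001]
wrist_force: [-1.2, -0.3, -0.0]
opening: 0.402
```

```bash
python3 -c "
from h import *
st()"
```

```text
t 2.70 pos [496.83 289.92  81.84] jaw 112.09 deg 1.9563 rad F [-1.22 -0.32 -0.01] T [-0.053  0.046  0.041] op 0.402 q6 -1.63
  toolz [ 0.0184  0.0016 -0.9998]
```

>>> drive_tool([
  [[0, 0, 0.02], 0],
  [[0, 0, 0.02], 0],
  [[0, 0, 0.02], 0],
  [[0, 0, 0], 0],
])

```text
time_s: 3.1
eef_pos: [0.4955, 0.2894, 0.1421]
eef_rot: [0.008, -0.191, 0.981, -0.001]
wrist_force: [0.2, -0.7, 0.4]
opening: 0.398
```

```bash
python3 -c "
from h import *
st()"
```

```text
t 3.10 pos [495.5  289.39 142.06] jaw 112.08 deg 1.9561 rad F [ 0.25 -0.73  0.44] T [ 0.027 -0.043  0.048] op 0.398 q6 -1.63
  toolz [ 1.610e-02  9.000e-04 -9.999e-01]
```

>>> drive_tool([
  [[0, 0, -0.02], 0],
  [[0, 0, -0.02], 0],
  [[0, 0, 0], 0],
])

```text
time_s: 3.4
eef_pos: [0.4951, 0.2892, 0.0997]
eef_rot: [0.008, -0.191, 0.981, -0.001]
wrist_force: [-0.2, -0.4, -0.4]
opening: 0.395
```

```bash
python3 -c "
from h import *
st()"
```

```text
t 3.40 pos [495.11 289.22  99.72] jaw 112.07 deg 1.9561 rad F [-0.19 -0.37 -0.37] T [-0.011  0.057  0.055] op 0.395 q6 -1.63
  toolz [ 0.0169  0.0011 -0.9999]
```

```bash
python3 -c "
from h import *
snap('side','s2'); snap('top','t2')
a=cv2.imread('pics/s2.png')[240:340,240:350];b=cv2.imread('pics/t2.png')[210:270,130:220]
cv2.imwrite('pics/z5.png',np.hstack([cv2.resize(a,(400,364),interpolation=2),cv2.resize(b,(400,364),interpolation=2)]))"
```

```text
(no output)
```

View pics/z5.png

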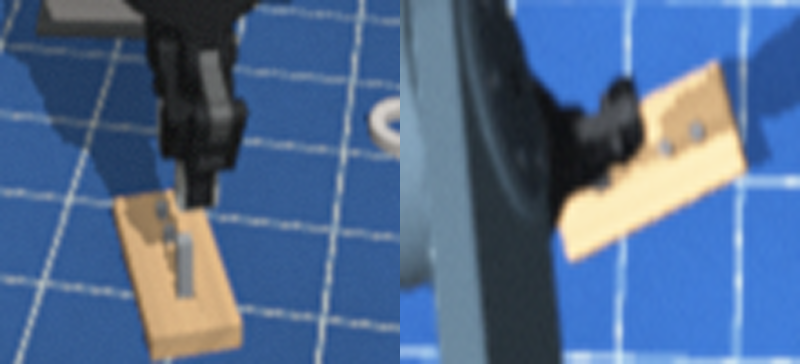

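```bash
python3 -c "
from h import *
c=load('s2'); p=np.array([.4951,.2892,.0997]); u=np.array([-.376,.927,0])
for k in (-.017,0,.017): print(proj(c,p+k*u+[0,0,.004]))
print(proj(c,[.4963,.2898,.058]))
"
```

```text
[289.36844765 282.61122138]
[291.32954337 288.46839571]
[293.35497714 294.51772748]
[290.67256838 306.10824341]
```

The fingers and key project where they should, and the key is still upright. The earlier sideways drift is unexplained, so I'll descend in small, slow steps and watch.

>>> drive_tool([
  [[0.001, 0.0006, -0.012], 0],
  [[0, 0, -0.012], 0],
  [[0, 0, -0.012], 0],
  [[0, 0, -0.004], 0],
  [[0, 0, 0], 0],
])

```text
time_s: 4.0
eef_pos: [0.4986, 0.2907, 0.0599]
eef_rot: [0.011, -0.191, 0.981, -0.001]
wrist_force: [-1.0, -0.6, -0.1]
opening: 0.401
```

>>> drive_tool([
  [[0, 0, -0.004], 0],
  [[0, 0, 0], 0],
])

```text
time_s: 4.2
eef_pos: [0.4986, 0.2907, 0.0556]
eef_rot: [0.011, -0.191, 0.981, -0.001]
wrist_force: [-0.2, 0.8, 0.8]
opening: 0.396
```

```bash
python3 -c "
from h import *
st()"
```

```text
t 4.20 pos [498.6  290.74  55.56] jaw 112.08 deg 1.9561 rad F [-0.24  0.79  0.83] T [-0.022  0.032  0.022] op 0.396 q6 -1.63
  toolz [ 0.022   0.0029 -0.9998]
```

>>> drive_tool([
  [[0, 0, 0.02], 0],
  [[0, 0, 0.02], 0],
  [[0, 0, 0.02], 0],
  [[0, 0, 0.02], 0],
  [[0, 0, 0.02], 0],
  [[0, 0, 0], 0],
])

```text
time_s: 4.8
eef_pos: [0.4986, 0.2908, 0.1604]
eef_rot: [0.012, -0.191, 0.981, -0.001]
wrist_force: [0.7, 0.5, -0.8]
opening: 0.397
```

```bash
python3 -c "
from h import *
st()"
```

```text
t 4.80 pos [498.64 290.76 160.4 ] jaw 112.08 deg 1.9561 rad F [ 0.73  0.5  -0.79] T [ 0.01   0.001 -0.025] op 0.397 q6 -1.63
  toolz [ 0.0235  0.0034 -0.9997]
```

>>> drive_tool([
  [[0, 0, -0.03], 0],
  [[0, 0, 0], 0],
  [[0, 0, -0.03], 0],
  [[0, 0, 0], 0],
  [[0, 0, -0.02], 0],
  [[0, 0, 0], 0],
])

```text
time_s: 5.4
eef_pos: [0.5, 0.2914, 0.082]
eef_rot: [0.014, -0.192, 0.981, -0.0]
wrist_force: [-0.4, -0.5, 0.1]
opening: 0.399
```

```bash
python3 -c "
from h import *
st()"
```

```text
t 5.40 pos [500.04 291.39  82.01] jaw 112.09 deg 1.9563 rad F [-0.35 -0.46  0.11] T [ 0.029  0.073 -0.043] op 0.399 q6 -1.63
  toolz [ 0.0268  0.0045 -0.9996]
```

>>> drive_tool([
  [[0, 0, 0.004], 0],
  [[0, 0, 0.004], 0],
  [[0, 0, 0.004], 0],
  [[0, 0, 0.004], 0],
  [[0, 0, 0.004], 0],
])

```text
time_s: 5.9
eef_pos: [0.5032, 0.2927, 0.1099]
eef_rot: [0.017, -0.192, 0.981, 0.0]
wrist_force: [1.0, 0.4, 0.4]
opening: 0.399
```

```bash
python3 -c "
from h import *
o=st();print(o['q'],o['dq'],o['eef_rot'])"
```

```text
t 5.90 pos [503.24 292.67 109.94] jaw 112.11 deg 1.9567 rad F [0.98 0.37 0.39] T [-0.009  0.033 -0.016] op 0.399 q6 -1.63
  toolz [ 0.0339  0.0069 -0.9994]
[ 0.32537942  0.311172    1.71227945 -0.00482955  1.0838428  -1.62910095] [-0.00084221 -0.07121441 -0.02919684 -0.00010786  0.08761085 -0.00141066] [ 1.72823164e-02 -1.91712000e-01  9.81299041e-01  1.49160223e-04]
```

>>> drive_tool([
  [[0, 0, 0.0], 0],
])

```text
time_s: 6.0
eef_pos: [0.5041, 0.2929, 0.1114]
eef_rot: [0.018, -0.192, 0.981, 0.0]
wrist_force: [0.7, -0.4, -0.7]
opening: 0.4
```

```bash
python3 -c "
from h import *
o=st();print(o['q'],o['dq'])"
```

```text
t 6.00 pos [504.05 292.94 111.37] jaw 112.11 deg 1.9567 rad F [ 0.69 -0.39 -0.73] T [-0.024  0.049  0.024] op 0.400 q6 -1.63
  toolz [ 0.0361  0.0076 -0.9993]
[ 0.3253919   0.30946214  1.71121547 -0.00486525  1.08431277 -1.62910761] [-0.00135091 -0.00509241  0.00231691 -0.00290037 -0.00024142 -0.00068274]
```

>>> drive_tool([
  [[0, 0, 0.0], 0],
  [[0, 0, 0.0], 0],
  [[0, 0, 0.0], 0],
])

```text
time_s: 6.3
eef_pos: [0.504, 0.2929, 0.1115]
eef_rot: [0.018, -0.192, 0.981, 0.0]
wrist_force: [-0.6, -0.9, -0.1]
opening: 0.401
```

```bash
python3 -c "
from h import *
o=st();print(o['q'],o['dq'])"
```

```text
t 6.30 pos [503.99 292.89 111.55] jaw 112.11 deg 1.9567 rad F [-0.56 -0.89 -0.09] T [0.039 0.057 0.004] op 0.401 q6 -1.63
  toolz [ 0.0361  0.0077 -0.9993]
[ 0.32534914  0.30900257  1.71141603 -0.00486387  1.08447502 -1.62910993] [ 1.09083650e-04  1.93972882e-03  4.51613453e-03 -2.41312832e-04
 -1.88338506e-04  9.53734241e-05]
```

>>> drive_tool([
  [[-0.007, -0.003, 0.05], 0],
  [[0, 0, 0.05], 0],
  [[0, 0, 0.05], 0],
  [[0, 0, 0], 0],
  [[0, 0, 0], 0],
])

```text
time_s: 6.8
eef_pos: [0.4929, 0.2883, 0.2612]
eef_rot: [0.013, -0.192, 0.981, -0.0]
wrist_force: [0.7, 0.2, -0.9]
opening: 0.399
```

```bash
python3 -c "
from h import *
o=st();print(o['q'],o['dq'])"
```

```text
t 6.80 pos [492.89 288.35 261.22] jaw 112.09 deg 1.9564 rad F [ 0.74  0.23 -0.86] T [ 0.042  0.007 -0.014] op 0.399 q6 -1.63
  toolz [ 0.0259  0.0042 -0.9997]
[ 0.32396846  0.13038251  1.60344456 -0.00432495  1.38184769 -1.63169117] [ 0.00222832 -0.03912118 -0.05749571  0.00038628  0.01476227  0.00017078]
```

>>> drive_tool([
  [[0, 0, -0.05], 0],
  [[0, 0, -0.05], 0],
  [[0, 0, -0.05], 0],
  [[0, 0, 0], 0],
  [[0, 0, 0], 0],
])

```text
time_s: 7.3
eef_pos: [0.4915, 0.2878, 0.1073]
eef_rot: [0.013, -0.192, 0.981, -0.0]
wrist_force: [0.3, 1.2, 0.5]
opening: 0.398
```

```bash
python3 -c "
from h import *
o=st();print(o['q'],o['dq'])"
```

```text
t 7.30 pos [491.5  287.83 107.31] jaw 112.09 deg 1.9563 rad F [0.3  1.15 0.51] T [0.041 0.017 0.029] op 0.398 q6 -1.63
  toolz [ 0.0266  0.0045 -0.9996]
[ 0.32385297  0.2944353   1.74021244 -0.0047504   1.08031029 -1.63024876] [-1.98417792e-03  4.64770776e-02  5.05554486e-02  1.93087981e-04
 -4.44304334e-03  3.16503703e-05]
```

Fast upward moves take the tilt out, and slow multi-row moves add it. I'll repeat the fast pair to straighten the tool.

>>> drive_tool([
  [[0, 0, 0.05], 0],
  [[0, 0, 0.05], 0],
  [[0, 0, 0.05], 0],
  [[0, 0, 0], 0],
  [[0, 0, 0], 0],
  [[0, 0, -0.05], 0],
  [[0, 0, -0.05], 0],
  [[0, 0, -0.05], 0],
  [[0, 0, 0], 0],
  [[0, 0, 0], 0],
])

```text
time_s: 8.3
eef_pos: [0.495, 0.2893, 0.125]
eef_rot: [0.025, -0.192, 0.981, 0.001]
wrist_force: [1.1, -0.5, 1.3]
opening: 0.393
```

```bash
python3 -c "
from h import *
o=st()"
```

```text
t 8.30 pos [495.01 289.34 125.03] jaw 112.11 deg 1.9567 rad F [ 1.1  -0.55  1.33] T [-0.027 -0.045  0.023] op 0.393 q6 -1.63
  toolz [ 0.0481  0.0118 -0.9988]
```

>>> drive_tool([
  [[0, 0, 0.05], 0],
  [[0, 0, 0.05], 0],
  [[0, 0, 0.05], 0],
  [[0, 0, 0], 0],
  [[0, 0, 0], 0],
  [[0, 0, -0.05], 0],
  [[0, 0, -0.05], 0],
  [[0, 0, -0.05], 0],
  [[0, 0, 0], 0],
  [[0, 0, 0], 0],
])

```text
time_s: 9.3
eef_pos: [0.5002, 0.2915, 0.1478]
eef_rot: [0.04, -0.192, 0.981, 0.003]
wrist_force: [0.2, 0.4, 1.5]
opening: 0.4
```

```bash
python3 -c "
from h import *
o=st()"
```

```text
t 9.30 pos [500.16 291.5  147.75] jaw 112.15 deg 1.9574 rad F [0.15 0.41 1.49] T [-0.04   0.029  0.055] op 0.400 q6 -1.63
  toolz [ 0.0781  0.022  -0.9967]
```

>>> drive_tool([
  [[0, 0, 0.05], 0],
])

```text
time_s: 9.4
eef_pos: [0.496, 0.29, 0.1915]
eef_rot: [0.034, -0.192, 0.981, 0.002]
wrist_force: [0.8, 0.2, -0.2]
opening: 0.397
```

>>> drive_tool([
  [[0, 0, 0.05], 0],
])

```text
time_s: 9.5
eef_pos: [0.4963, 0.2901, 0.245]
eef_rot: [0.034, -0.192, 0.981, 0.003]
wrist_force: [2.3, 0.1, 1.5]
opening: 0.398
```

>>> drive_tool([
  [[0, 0, 0], 0],
])

```text
time_s: 9.6
eef_pos: [0.5008, 0.2918, 0.2564]
eef_rot: [0.042, -0.192, 0.98, 0.004]
wrist_force: [-0.3, 1.0, 0.5]
opening: 0.402
```

>>> drive_tool([
  [[0, 0, 0], 0],
])

```text
time_s: 9.7
eef_pos: [0.5021, 0.2923, 0.2606]
eef_rot: [0.045, -0.192, 0.98, 0.004]
wrist_force: [0.2, -0.7, -0.7]
opening: 0.399
```

>>> drive_tool([
  [[0, 0, 0], 0],
])

```text
time_s: 9.8
eef_pos: [0.5031, 0.2926, 0.2634]
eef_rot: [0.048, -0.192, 0.98, 0.004]
wrist_force: [0.5, 0.2, 0.1]
opening: 0.396
```

>>> drive_tool([
  [[0, 0, -0.05], 0],
])

```text
time_s: 9.9
eef_pos: [0.5083, 0.2945, 0.2215]
eef_rot: [0.056, -0.192, 0.98, 0.005]
wrist_force: [1.7, 0.1, 0.0]
opening: 0.398
```

>>> drive_tool([
  [[0, 0, -0.05], 0],
])

```text
time_s: 10.0
eef_pos: [0.509, 0.2948, 0.1718]
eef_rot: [0.057, -0.192, 0.98, 0.006]
wrist_force: [0.2, 0.3, -0.9]
opening: 0.403
```

>>> drive_tool([
  [[0, 0, 0], 0],
])

```text
time_s: 10.1
eef_pos: [0.5043, 0.2932, 0.1649]
eef_rot: [0.051, -0.192, 0.98, 0.005]
wrist_force: [-1.2, -0.4, -0.5]
opening: 0.4
```

>>> drive_tool([
  [[0, 0, 0], 0],
])

```text
time_s: 10.2
eef_pos: [0.5045, 0.2932, 0.1656]
eef_rot: [0.051, -0.192, 0.98, 0.005]
wrist_force: [0.3, -0.2, 0.1]
opening: 0.403
```

>>> drive_tool([
  [[0, 0, 0], 0],
])

```text
time_s: 10.3
eef_pos: [0.5048, 0.2933, 0.1668]
eef_rot: [0.051, -0.192, 0.98, 0.005]
wrist_force: [0.3, 0.3, 0.5]
opening: 0.398
```

>>> drive_tool([
  [[-0.046, -0.016, 0], 0],
])

```text
time_s: 10.4
eef_pos: [0.4633, 0.2781, 0.1683]
eef_rot: [0.053, -0.191, 0.98, 0.005]
wrist_force: [-0.9, -0.2, 1.2]
opening: 0.401
```

>>> drive_tool([
  [[-0.046, -0.016, 0], 0],
])

```text
time_s: 10.5
eef_pos: [0.4177, 0.2621, 0.1698]
eef_rot: [0.054, -0.191, 0.98, 0.005]
wrist_force: [-0.8, -0.8, 0.9]
opening: 0.4
```

>>> drive_tool([
  [[0, 0, 0], 0],
])

```text
time_s: 10.6
eef_pos: [0.4125, 0.2609, 0.1694]
eef_rot: [0.052, -0.192, 0.98, 0.005]
wrist_force: [-0.0, 1.4, -0.4]
opening: 0.401
```

>>> drive_tool([
  [[0, 0, 0], 0],
])

```text
time_s: 10.7
eef_pos: [0.4137, 0.2614, 0.1722]
eef_rot: [0.054, -0.192, 0.98, 0.005]
wrist_force: [0.6, 0.1, 0.4]
opening: 0.399
```

>>> drive_tool([
  [[0.046, 0.016, 0], 0],
])

```text
time_s: 10.8
eef_pos: [0.4547, 0.2766, 0.1717]
eef_rot: [0.052, -0.193, 0.98, 0.005]
wrist_force: [0.5, 0.5, -0.2]
opening: 0.401
```

>>> drive_tool([
  [[0.046, 0.016, 0], 0],
])

```text
time_s: 10.9
eef_pos: [0.5036, 0.2937, 0.1745]
eef_rot: [0.054, -0.193, 0.98, 0.005]
wrist_force: [0.7, 0.4, 0.8]
opening: 0.405
```

>>> drive_tool([
  [[0, 0, 0], 0],
])

```text
time_s: 11.0
eef_pos: [0.5095, 0.2949, 0.1753]
eef_rot: [0.056, -0.192, 0.98, 0.005]
wrist_force: [0.1, 0.8, 0.7]
opening: 0.405
```

>>> drive_tool([
  [[0, 0, 0], 0],
])

```text
time_s: 11.1
eef_pos: [0.5115, 0.2955, 0.1763]
eef_rot: [0.057, -0.192, 0.98, 0.006]
wrist_force: [-0.5, -0.0, 0.3]
opening: 0.401
```

The tilt drifts mostly in one world direction, along the arm plane. A half turn of the tool gives the same grasp and reverses the existing tilt, so the drift should then cancel it. I'll try that.

>>> drive_tool([
  [[0, 0, 0], -0.15],
  [[0, 0, 0], -0.15],
  [[0, 0, 0], -0.15],
  [[0, 0, 0], -0.15],
  [[0, 0, 0], -0.15],
  [[0, 0, 0], -0.15],
  [[0, 0, 0], -0.15],
  [[0, 0, 0], -0.15],
  [[0, 0, 0], -0.15],
  [[0, 0, 0], -0.15],
])

```text
time_s: 12.1
eef_pos: [0.5149, 0.2973, 0.1906]
eef_rot: [0.054, 0.53, 0.846, -0.033]
wrist_force: [0.8, -0.5, -0.7]
opening: 0.399
```

```bash
python3 -c "
from h import *
o=st();print(o['q'],o['dq'])"
```

```text
t 12.10 pos [514.89 297.29 190.55] jaw 25.86 deg 0.4514 rad F [ 0.77 -0.49 -0.71] T [0.094 0.064 0.012] op 0.399 q6 -0.02
  toolz [ 0.0568 -0.1127 -0.992 ]
[ 0.39263353  0.27192659  1.58789927 -0.13198503  1.27480444 -0.02062908] [ 0.01746543  0.10403223 -0.16604456 -0.01695759  0.22827344  1.49382503]
```

>>> drive_tool([
  [[0, 0, 0], -0.15],
  [[0, 0, 0], -0.15],
  [[0, 0, 0], -0.15],
  [[0, 0, 0], -0.15],
  [[0, 0, 0], -0.15],
  [[0, 0, 0], -0.15],
  [[0, 0, 0], -0.15],
  [[0, 0, 0], -0.15],
  [[0, 0, 0], 0],
])

```text
time_s: 13.0
eef_pos: [0.517, 0.2995, 0.204]
eef_rot: [0.03, 0.916, 0.398, -0.051]
wrist_force: [0.6, -0.5, 0.4]
opening: 0.402
```

```bash
python3 -c "
from h import *
o=st();print(o['q'],o['dq'])"
```

```text
t 13.00 pos [517.02 299.49 203.96] jaw 136.95 deg 2.3902 rad F [ 0.63 -0.52  0.44] T [ 0.033 -0.036  0.031] op 0.402 q6 1.13
  toolz [-0.0684 -0.0957 -0.9931]
[ 0.36197599  0.33042142  1.48435571 -0.06599389  1.42535519  1.12616687] [ 0.00817017 -0.0204056   0.00261512 -0.00495501 -0.00074736 -0.07995981]
```

>>> drive_tool([
  [[0, 0, -0.05], -0.15],
  [[0, 0, -0.05], -0.15],
  [[0, 0, 0], -0.15],
  [[0, 0, 0], -0.15],
  [[0, 0, 0.05], 0],
  [[0, 0, 0.05], 0],
  [[0, 0, 0.05], 0],
  [[0, 0, 0], 0],
  [[0, 0, 0], 0],
])

```text
time_s: 13.9
eef_pos: [0.5157, 0.3, 0.2613]
eef_rot: [0.017, 0.991, 0.119, -0.052]
wrist_force: [0.1, -0.6, 0.1]
opening: 0.399
```

```bash
python3 -c "
from h import *
o=st()"
```

```text
t 13.90 pos [515.65 300.   261.29] jaw 103.66 deg 1.8093 rad F [ 0.1  -0.6   0.14] T [ 0.018 -0.044 -0.032] op 0.399 q6 1.67
  toolz [-0.1    -0.0455 -0.9939]
```

>>> drive_tool([
  [[0, 0, -0.05], 0],
  [[0, 0, -0.05], 0],
  [[0, 0, -0.05], 0],
  [[0, 0, 0], 0],
  [[0, 0, 0], 0],
  [[0, 0, 0.05], 0],
  [[0, 0, 0.05], 0],
  [[0, 0, 0.05], 0],
  [[0, 0, 0], 0],
  [[0, 0, 0], 0],
])

```text
time_s: 14.9
eef_pos: [0.5154, 0.3008, 0.2738]
eef_rot: [0.015, 0.991, 0.127, -0.044]
wrist_force: [-0.1, -0.7, -0.4]
opening: 0.402
```

```bash
python3 -c "
from h import *
o=st()"
```

```text
t 14.90 pos [515.39 300.77 273.79] jaw 104.66 deg 1.8267 rad F [-0.07 -0.74 -0.37] T [ 0.052 -0.053  0.033] op 0.402 q6 1.65
  toolz [-0.0833 -0.0412 -0.9957]
```

>>> drive_tool([
  [[0, 0, -0.05], 0],
  [[0, 0, -0.05], 0],
  [[0, 0, 0], 0],
  [[0, 0, 0.05], 0],
  [[0, 0, 0.05], 0],
  [[0, 0, 0], 0],
  [[0, 0, 0], 0],
  [[0, 0, 0], 0],
])

```text
time_s: 15.7
eef_pos: [0.5172, 0.3017, 0.2899]
eef_rot: [0.014, 0.991, 0.129, -0.037]
wrist_force: [-0.4, 0.4, 0.2]
opening: 0.397
```

```bash
python3 -c "
from h import *
o=st()"
```

```text
t 15.70 pos [517.22 301.74 289.87] jaw 104.88 deg 1.8304 rad F [-0.37  0.42  0.2 ] T [ 0.054 -0.006 -0.011] op 0.397 q6 1.65
  toolz [-0.069  -0.0366 -0.9969]
```

>>> drive_tool([
  [[0, 0, -0.02], 0],
  [[0, 0, -0.02], 0],
  [[0, 0, -0.02], 0],
  [[0, 0, -0.02], 0],
  [[0, 0, -0.02], 0],
  [[0, 0, -0.02], 0],
  [[0, 0, -0.02], 0],
  [[0, 0, -0.02], 0],
])

```text
time_s: 16.5
eef_pos: [0.5154, 0.3011, 0.1251]
eef_rot: [0.014, 0.991, 0.13, -0.037]
wrist_force: [0.1, -0.5, 0.2]
opening: 0.402
```

```bash
python3 -c "
from h import *
o=st()"
```

```text
t 16.50 pos [515.36 301.13 125.12] jaw 104.94 deg 1.8315 rad F [ 0.1  -0.47  0.18] T [-0.014 -0.076  0.026] op 0.402 q6 1.65
  toolz [-0.0706 -0.0373 -0.9968]
```

>>> drive_tool([
  [[0, 0, 0.01], 0],
  [[0, 0, 0.01], 0],
  [[0, 0, 0.01], 0],
  [[0, 0, 0.01], 0],
  [[0, 0, 0.01], 0],
  [[0, 0, 0.01], 0],
  [[0, 0, 0.01], 0],
  [[0, 0, 0.01], 0],
])

```text
time_s: 17.3
eef_pos: [0.5141, 0.3007, 0.2133]
eef_rot: [0.014, 0.991, 0.13, -0.038]
wrist_force: [0.8, 1.0, -0.0]
opening: 0.401
```

```bash
python3 -c "
from h import *
o=st()"
```

```text
t 17.30 pos [514.11 300.74 213.29] jaw 104.96 deg 1.8319 rad F [ 0.77  0.96 -0.03] T [ 0.028 -0.051 -0.028] op 0.401 q6 1.65
  toolz [-0.0723 -0.0379 -0.9967]
```

>>> drive_tool([
  [[0, 0, -0.05], 0],
  [[0, 0, 0.05], 0],
  [[0, 0, 0], 0],
  [[0, 0, 0], 0],
  [[0, 0, 0], 0],
  [[0, 0, 0], 0],
  [[0, 0, 0], 0],
])

```text
time_s: 18.0
eef_pos: [0.513, 0.3003, 0.1995]
eef_rot: [0.015, 0.99, 0.13, -0.043]
wrist_force: [-0.0, 0.1, -0.3]
opening: 0.402
```

```bash
python3 -c "
from h import *
o=st()"
```

```text
t 18.00 pos [513.05 300.35 199.45] jaw 104.96 deg 1.8320 rad F [-0.    0.1  -0.33] T [ 0.031 -0.059  0.038] op 0.402 q6 1.65
  toolz [-0.0808 -0.0409 -0.9959]
```

>>> drive_tool([
  [[0, 0, -0.05], 0],
  [[0, 0, 0], 0],
  [[0, 0, 0.05], 0],
  [[0, 0, 0], 0],
  [[0, 0, -0.05], 0],
  [[0, 0, 0], 0],
  [[0, 0, 0.05], 0],
  [[0, 0, 0], 0],
])

```text
time_s: 18.8
eef_pos: [0.5182, 0.3024, 0.2171]
eef_rot: [0.013, 0.991, 0.13, -0.035]
wrist_force: [0.7, 0.4, 0.5]
opening: 0.398
```

```bash
python3 -c "
from h import *
o=st()"
```

```text
t 18.80 pos [518.22 302.43 217.1 ] jaw 104.99 deg 1.8323 rad F [0.7  0.4  0.55] T [ 0.047 -0.045  0.016] op 0.398 q6 1.65
  toolz [-0.0665 -0.0359 -0.9971]
```

>>> drive_tool([
  [[0, 0, 0.05], 0],
  [[0, 0, -0.05], 0],
  [[0, 0, 0.05], 0],
  [[0, 0, -0.05], 0],
  [[0, 0, 0.05], 0],
  [[0, 0, -0.05], 0],
  [[0, 0, 0], 0],
  [[0, 0, 0], 0],
])

```text
time_s: 19.6
eef_pos: [0.5182, 0.3028, 0.2212]
eef_rot: [0.014, 0.991, 0.131, -0.04]
wrist_force: [-0.1, 0.2, 1.0]
opening: 0.396
```

```bash
python3 -c "
from h import *
o=st()"
```

```text
t 19.60 pos [518.19 302.81 221.21] jaw 105.03 deg 1.8332 rad F [-0.13  0.19  1.02] T [ 0.008 -0.082 -0.012] op 0.396 q6 1.65
  toolz [-0.0748 -0.0389 -0.9964]
```

>>> drive_tool([
  [[0, 0, -0.05], 0],
  [[0, 0, 0], 0],
  [[0, 0, 0.05], 0],
  [[0, 0, 0], 0],
  [[0, 0, -0.05], 0],
  [[0, 0, 0], 0],
  [[0, 0, 0.05], 0],
  [[0, 0, 0], 0],
])

```text
time_s: 20.4
eef_pos: [0.5287, 0.307, 0.2568]
eef_rot: [0.011, 0.991, 0.131, -0.022]
wrist_force: [0.9, 0.4, 0.7]
opening: 0.399
```

```bash
python3 -c "
from h import *
o=st()"
```

```text
t 20.40 pos [528.66 307.   256.85] jaw 105.07 deg 1.8338 rad F [0.93 0.37 0.72] T [ 0.    -0.067 -0.034] op 0.399 q6 1.65
  toolz [-0.0412 -0.0273 -0.9988]
```

>>> drive_tool([
  [[0, 0, -0.05], -0.12],
  [[0, 0, 0], -0.12],
  [[0, 0, 0.05], 0],
  [[0, 0, 0], 0],
  [[0, 0, -0.05], 0],
  [[0, 0, 0], 0],
  [[0, 0, 0.05], 0],
  [[0, 0, 0], 0],
])

```text
time_s: 21.2
eef_pos: [0.5396, 0.3114, 0.2995]
eef_rot: [0.002, 1.0, 0.007, -0.002]
wrist_force: [0.3, 0.9, 2.1]
opening: 0.401
```

```bash
python3 -c "
from h import *
o=st()"
```

```text
t 21.20 pos [539.6  311.45 299.5 ] jaw 90.85 deg 1.5856 rad F [0.34 0.94 2.12] T [ 0.016 -0.054  0.017] op 0.401 q6 1.89
  toolz [-0.0041 -0.0043 -1.    ]
```

Tool upright again (tilt 0.006 rad). I'll go to the key with steady, uniform rows, which drift least.

>>> drive_tool([
  [[-0.0043, -0.0022, -0.02], 0.037],
  [[-0.0043, -0.0022, -0.02], 0.037],
  [[-0.0043, -0.0022, -0.02], 0.037],
  [[-0.0043, -0.0022, -0.02], 0.037],
  [[-0.0043, -0.0022, -0.02], 0.037],
  [[-0.0043, -0.0022, -0.02], 0.037],
  [[-0.0043, -0.0022, -0.02], 0.037],
  [[-0.0043, -0.0022, -0.02], 0.037],
  [[-0.0043, -0.0022, -0.02], 0.037],
])

```text
time_s: 22.1
eef_pos: [0.5177, 0.298, 0.1664]
eef_rot: [-0.007, 0.983, 0.181, 0.027]
wrist_force: [0.5, -0.5, -0.6]
opening: 0.405
```

```bash
python3 -c "
from h import *
o=st()"
```

```text
t 22.10 pos [517.71 298.04 166.39] jaw 110.85 deg 1.9348 rad F [ 0.47 -0.48 -0.58] T [-0.055 -0.044  0.042] op 0.405 q6 1.52
  toolz [ 0.0513  0.0239 -0.9984]
```

>>> drive_tool([
  [[0, 0, 0], 0],
])

```text
time_s: 22.2
eef_pos: [0.5174, 0.2979, 0.1677]
eef_rot: [-0.007, 0.983, 0.181, 0.027]
wrist_force: [-0.8, 0.2, -0.2]
opening: 0.4
```

>>> drive_tool([
  [[0, 0, 0], 0],
])

```text
time_s: 22.3
eef_pos: [0.5193, 0.2986, 0.1716]
eef_rot: [-0.007, 0.983, 0.181, 0.029]
wrist_force: [-1.0, 0.6, -0.4]
opening: 0.399
```

>>> drive_tool([
  [[0, 0, 0], 0],
])

```text
time_s: 22.4
eef_pos: [0.5208, 0.2992, 0.1746]
eef_rot: [-0.008, 0.983, 0.18, 0.031]
wrist_force: [-0.2, -0.1, 0.2]
opening: 0.402
```

```bash
python3 -c "
from h import *
o=st();print(o['q'],o['dq'],o['joint_efforts'])
for i in range(4): camera('top')
o=st();print(o['q'],o['dq'],o['joint_efforts'])
"
```

```text
t 22.40 pos [520.84 299.19 174.63] jaw 110.81 deg 1.9340 rad F [-0.2  -0.12  0.2 ] T [-0.03   0.017 -0.005] op 0.402 q6 1.53
  toolz [ 0.0583  0.0262 -0.998 ]
[0.32047345 0.24895642 1.64663349 0.00705701 1.18236844 1.52564802] [ 0.00306943 -0.02431508 -0.04216766 -0.00084625  0.02018068  0.00865488] [-2.55198829e-02 -4.62510896e+01 -3.34730852e+01  2.76604324e-02
 -3.12468996e-01 -2.41469027e-02]
t 22.60 pos [519.99 298.9  172.86] jaw 110.83 deg 1.9344 rad F [-0.66 -0.4  -0.48] T [-0.052  0.064  0.017] op 0.405 q6 1.53
  toolz [ 0.0565  0.0256 -0.9981]
[0.32044901 0.25028591 1.64874702 0.00707545 1.18084218 1.52515632] [-0.00087138  0.00827908  0.01177516 -0.00189941 -0.00389922 -0.00223628] [-8.82189372e-03 -4.69444013e+01 -3.41167009e+01  2.97279737e-02
 -3.03846868e-01  6.44760876e-03]
```

```bash
python3 -c "
from h import *
for k in range(3):
  for i in range(4): camera('top')
  o=st();print(o['joint_efforts'].round(2))
"
```

```text
t 22.80 pos [519.19 298.6  171.47] jaw 110.84 deg 1.9345 rad F [-0.5   0.35  0.41] T [-0.003  0.031 -0.023] op 0.404 q6 1.52
  toolz [ 0.0544  0.025  -0.9982]
[ 1.000e-02 -4.671e+01 -3.378e+01  3.000e-02 -2.800e-01  0.000e+00]
t 23.00 pos [519.22 298.57 171.4 ] jaw 110.84 deg 1.9345 rad F [-0.73 -0.34  0.24] T [ 0.017  0.039 -0.006] op 0.400 q6 1.52
  toolz [ 0.0544  0.025  -0.9982]
[ 0.000e+00 -4.654e+01 -3.363e+01  3.000e-02 -2.800e-01  0.000e+00]
t 23.20 pos [519.26 298.62 171.51] jaw 110.85 deg 1.9346 rad F [0.5  0.09 0.2 ] T [-0.019 -0.007 -0.004] op 0.401 q6 1.52
  toolz [ 0.0546  0.0251 -0.9982]
[-0.000e+00 -4.649e+01 -3.361e+01  3.000e-02 -2.800e-01  0.000e+00]
```

>>> drive_tool([
  [[0, 0, 0], 0],
])

```text
time_s: 23.3
eef_pos: [0.5193, 0.2986, 0.1715]
eef_rot: [-0.007, 0.983, 0.181, 0.029]
wrist_force: [0.3, -0.4, 0.6]
opening: 0.397
```

>>> drive_tool([
  [[0, 0, 0], 0],
])

```text
time_s: 23.4
eef_pos: [0.5193, 0.2986, 0.1715]
eef_rot: [-0.007, 0.983, 0.181, 0.029]
wrist_force: [-0.4, 0.5, 0.7]
opening: 0.404
```

>>> drive_tool([
  [[0, 0, -0.01], 0],
])

```text
time_s: 23.5
eef_pos: [0.5204, 0.299, 0.1627]
eef_rot: [-0.008, 0.983, 0.181, 0.031]
wrist_force: [0.1, 0.6, 0.2]
opening: 0.396
```

>>> drive_tool([
  [[0, 0, -0.01], 0],
])

```text
time_s: 23.6
eef_pos: [0.5203, 0.299, 0.1519]
eef_rot: [-0.008, 0.983, 0.181, 0.031]
wrist_force: [-0.4, -0.3, -0.9]
opening: 0.402
```

>>> drive_tool([
  [[0, 0, -0.01], 0],
])

```text
time_s: 23.7
eef_pos: [0.5202, 0.2989, 0.1408]
eef_rot: [-0.008, 0.983, 0.181, 0.031]
wrist_force: [-0.3, 0.6, -0.7]
opening: 0.401
```

>>> drive_tool([
  [[0, 0, 0], 0],
])

```text
time_s: 23.8
eef_pos: [0.5187, 0.2984, 0.1382]
eef_rot: [-0.007, 0.983, 0.181, 0.029]
wrist_force: [-1.1, -0.6, -0.4]
opening: 0.398
```

>>> drive_tool([
  [[0, 0, 0], 0],
])

```text
time_s: 23.9
eef_pos: [0.5185, 0.2983, 0.1375]
eef_rot: [-0.007, 0.983, 0.181, 0.028]
wrist_force: [-0.0, 0.5, 0.7]
opening: 0.398
```

```bash
python3 -c "
from h import *
o=st();print(o['joint_efforts'].round(2))
"
```

```text
t 23.90 pos [518.45 298.28 137.54] jaw 110.84 deg 1.9344 rad F [-0.02  0.51  0.71] T [-0.023 -0.014 -0.014] op 0.398 q6 1.52
  toolz [ 0.0527  0.0244 -0.9983]
[ 2.000e-02 -4.668e+01 -3.180e+01  3.000e-02 -2.600e-01 -0.000e+00]
```

Holding via a camera call keeps the last target, and the arm settles exactly onto it. So an up row plus a zero row captures the negative tilt lag, and a hold then settles there. I'll use that to straighten the tool.

>>> drive_tool([
  [[-0.002, -0.001, 0.05], 0],
  [[0, 0, 0], 0],
])

```text
time_s: 24.1
eef_pos: [0.5159, 0.297, 0.1874]
eef_rot: [-0.007, 0.983, 0.181, 0.027]
wrist_force: [1.1, 0.6, 0.9]
opening: 0.398
```

```bash
cat >> h.py <<'E'
def hold(n):
    for i in range(n): camera('top')
E
python3 -c "
from h import *
st();hold(3);st();hold(3);st()
"
```

```text
t 24.10 pos [515.93 297.03 187.35] jaw 110.83 deg 1.9343 rad F [1.14 0.59 0.9 ] T [ 0.064  0.004 -0.002] op 0.398 q6 1.52
  toolz [ 0.0496  0.0234 -0.9985]
t 24.25 pos [511.56 295.48 180.11] jaw 110.82 deg 1.9341 rad F [ 0.65 -0.06  0.  ] T [-0.047  0.024  0.026] op 0.402 q6 1.52
  toolz [ 0.0383  0.0196 -0.9991]
t 24.40 pos [511.17 295.33 179.24] jaw 110.82 deg 1.9341 rad F [ 0.42 -0.45  0.38] T [-0.041  0.012 -0.095] op 0.397 q6 1.52
  toolz [ 0.0368  0.0191 -0.9991]
```

>>> drive_tool([
  [[-0.002, -0.001, 0.05], 0],
  [[0, 0, 0], 0],
])

```text
time_s: 24.6
eef_pos: [0.5083, 0.294, 0.2283]
eef_rot: [-0.006, 0.983, 0.181, 0.018]
wrist_force: [0.5, 0.9, 1.1]
opening: 0.4
```

```bash
python3 -c "
from h import *
hold(5);st()
"
```

```text
t 24.85 pos [504.07 292.46 220.28] jaw 110.80 deg 1.9338 rad F [ 0.01  0.34 -0.26] T [ 0.029 -0.002 -0.005] op 0.403 q6 1.52
  toolz [ 0.0203  0.0136 -0.9997]
```

>>> drive_tool([
  [[-0.002, -0.001, 0.05], 0],
  [[0, 0, 0], 0],
])

```text
time_s: 25.05
eef_pos: [0.5011, 0.2911, 0.2687]
eef_rot: [-0.005, 0.984, 0.18, 0.009]
wrist_force: [0.3, 0.2, 1.0]
opening: 0.404
```

```bash
python3 -c "
from h import *
hold(6);st()
"
```

```text
t 25.35 pos [497.36 289.73 260.93] jaw 110.78 deg 1.9334 rad F [0.73 0.35 0.17] T [-0.006 -0.043  0.051] op 0.398 q6 1.52
  toolz [ 0.0034  0.008  -1.    ]
```

>>> drive_tool([
  [[0, 0, -0.02], 0.01],
  [[0, 0, -0.02], 0.01],
  [[0, 0, -0.02], 0.005],
  [[0, 0, -0.02], 0],
  [[0, 0, -0.02], 0],
  [[0, 0, -0.02], 0],
  [[0, 0, -0.02], 0],
  [[0, 0, -0.02], 0],
  [[0, 0, -0.01], 0],
  [[0, 0, -0.003], 0],
])

```text
time_s: 26.35
eef_pos: [0.4941, 0.2887, 0.0759]
eef_rot: [-0.003, 0.981, 0.193, -0.001]
wrist_force: [1.1, 0.5, -0.2]
opening: 0.403
```

```bash
python3 -c "
from h import *
st();hold(5);st()
"
```

```text
t 26.35 pos [494.13 288.66  75.92] jaw 112.27 deg 1.9594 rad F [ 1.07  0.46 -0.24] T [0.007 0.026 0.033] op 0.403 q6 1.50
  toolz [-0.0033  0.0061 -1.    ]
t 26.60 pos [496.02 289.32  78.72] jaw 112.27 deg 1.9595 rad F [-0.14 -0.9   0.42] T [ 0.024 -0.005  0.012] op 0.406 q6 1.50
  toolz [ 0.0013  0.0076 -1.    ]
```

Upright and over the key. Final slow descent, then a hold.

>>> drive_tool([
  [[0.0002, 0.0003, -0.01], 0],
  [[0, 0, -0.01], 0],
  [[0, 0, -0.009], 0],
  [[0, 0, -0.004], 0],
])

```text
time_s: 27.0
eef_pos: [0.4982, 0.2904, 0.046]
eef_rot: [-0.004, 0.981, 0.193, 0.004]
wrist_force: [0.1, -0.3, 0.2]
opening: 0.401
```

```bash
python3 -c "
from h import *
hold(4);st()
"
```

```text
t 27.20 pos [498.84 290.56  47.21] jaw 112.28 deg 1.9596 rad F [-0.57  0.51  0.39] T [ 0.012 -0.004  0.004] op 0.401 q6 1.50
  toolz [ 0.0078  0.0098 -0.9999]
```

>>> drive_tool([
  [[-0.0025, -0.0008, -0.003], 0],
])

```text
time_s: 27.3
eef_pos: [0.4972, 0.29, 0.0449]
eef_rot: [-0.004, 0.981, 0.193, 0.006]
wrist_force: [-0.1, -0.4, -0.1]
opening: 0.4
```

```bash
python3 -c "
from h import *
hold(2);st()
"
```

```text
t 27.40 pos [495.84 289.63  43.98] jaw 112.28 deg 1.9596 rad F [-0.39  0.36  0.05] T [-0.019 -0.01   0.001] op 0.400 q6 1.50
  toolz [ 0.0072  0.0096 -0.9999]
```

>>> drive_tool([
  [[0, 0, 0], 0],
], gripper=0.14)

```text
time_s: 27.5
eef_pos: [0.4958, 0.2896, 0.0441]
eef_rot: [-0.004, 0.981, 0.193, 0.005]
wrist_force: [-0.1, -0.0, -0.2]
opening: 0.242
```

```bash
python3 -c "
from h import *
hold(2);st();
snap('side','s3')
a=cv2.imread('pics/s3.png')[260:340,250:350]
cv2.imwrite('pics/z6.png',cv2.resize(a,None,fx=6,fy=6,interpolation=2))
"
```

```text
t 27.60 pos [495.88 289.7   44.13] jaw 112.28 deg 1.9597 rad F [ 1.02 -0.15  0.83] T [-0.002  0.022  0.012] op 0.146 q6 1.50
  toolz [ 0.0075  0.0097 -0.9999]
```

View pics/z6.png

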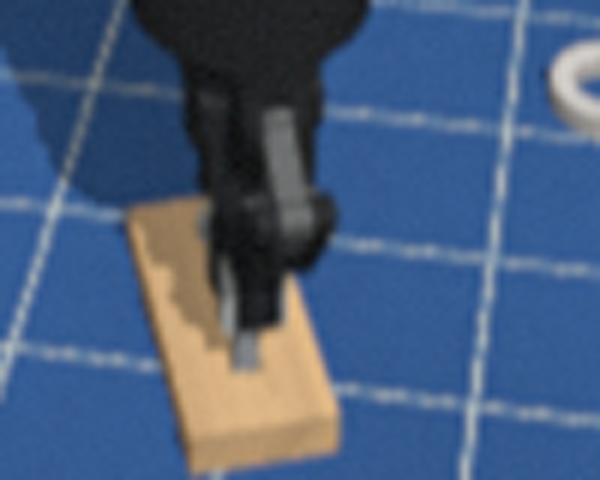

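The key foot shows at (246,350) beneath the near finger, between the jaws, with no contact force. Closing now.

>>> drive_tool([
  [[0, 0, 0], 0],
  [[0, 0, 0], 0],
], gripper=0)

```text
time_s: 27.85
eef_pos: [0.4962, 0.2894, 0.0444]
eef_rot: [-0.004, 0.981, 0.193, 0.005]
wrist_force: [-0.7, 0.2, 0.3]
opening: 0.07
```

```bash
python3 -c "
from h import *
hold(2);st();
"
```

```text
t 27.95 pos [496.22 289.39  44.34] jaw 112.29 deg 1.9598 rad F [ 0.37 -1.22  0.55] T [-0.213 -0.012 -0.018] op 0.063 q6 1.50
  toolz [ 0.008   0.0091 -0.9999]
```

Gripped. Lift straight up.

>>> drive_tool([
  [[0, 0, 0.008], 0],
  [[0, 0, 0.012], 0],
  [[0, 0, 0.02], 0],
  [[0, 0, 0.03], 0],
  [[0, 0, 0.03], 0],
  [[0, 0, 0.02], 0],
  [[0, 0, 0.008], 0],
])

```text
time_s: 28.65
eef_pos: [0.4946, 0.2898, 0.181]
eef_rot: [-0.004, 0.981, 0.193, 0.005]
wrist_force: [1.0, 0.3, 0.1]
opening: 0.067
```

```bash
python3 -c "
from h import *
st();hold(3);snap('side','s4');st();
a=cv2.imread('pics/s4.png')[180:340,220:380]
cv2.imwrite('pics/z7.png',cv2.resize(a,None,fx=3.5,fy=3.5,interpolation=2))
"
```

```text
t 28.65 pos [494.6  289.81 181.02] jaw 112.29 deg 1.9598 rad F [1.04 0.27 0.07] T [-0.002  0.023 -0.022] op 0.067 q6 1.50
  toolz [ 0.0072  0.0105 -0.9999]
t 28.85 pos [492.89 289.07 176.81] jaw 112.28 deg 1.9597 rad F [-0.65 -0.97 -0.23] T [-0.038  0.034  0.028] op 0.062 q6 1.50
  toolz [ 0.0019  0.0086 -1.    ]
```

View pics/z7.png

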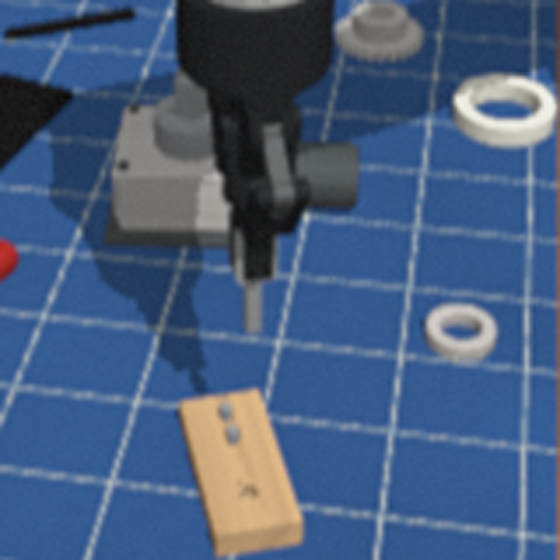

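Key held upright (crop (253,305)), stand empty. Travel to above the slot with an accelerate/decelerate profile.

>>> drive_tool([
  [[0.0041, -0.0113, 0], -0.033],
  [[0.008, -0.0226, 0], -0.033],
  [[0.012, -0.034, 0], -0.033],
  [[0.0136, -0.0377, 0], -0.033],
  [[0.0136, -0.0377, 0], -0.033],
  [[0.0136, -0.0377, 0], -0.033],
  [[0.0136, -0.0377, 0], -0.033],
  [[0.012, -0.034, 0], -0.033],
  [[0.008, -0.0226, 0], -0.033],
  [[0.0037, -0.0103, 0], -0.033],
])

```text
time_s: 29.85
eef_pos: [0.5878, -0.0138, 0.1604]
eef_rot: [-0.005, 1.0, 0.017, -0.011]
wrist_force: [-0.3, 0.8, -0.4]
opening: 0.068
```

```bash
python3 -c "
from h import *
st();hold(5);st();
c=load('s4'); print(proj(c,[.4929,.289+.004,.1388]),(252/3.5+220,333/3.5+180))
"
```

```text
t 29.85 pos [587.85 -13.8  160.45] jaw 91.92 deg 1.6043 rad F [-0.29  0.78 -0.39] T [ 0.028 -0.01   0.036] op 0.068 q6 1.31
  toolz [-0.0223  0.0099 -0.9997]
t 30.10 pos [587.57  -9.64 161.56] jaw 92.32 deg 1.6113 rad F [ 0.48 -0.45 -0.42] T [ 0.023 -0.032 -0.029] op 0.066 q6 1.31
  toolz [-0.0211  0.0105 -0.9997]
[292.17530547 275.81620646] (292.0, 275.1428571428571)
```

The key hasn't slipped (foot projects within 1 px). The tilt has drifted to -0.03 in x. I'll raise cleanly with a single row plus hold, then use the capture trick downward.

>>> drive_tool([
  [[0.008, 0.013, 0.05], 0],
])

```text
time_s: 30.2
eef_pos: [0.5899, 0.0041, 0.2029]
eef_rot: [-0.007, 1.0, 0.02, -0.018]
wrist_force: [0.3, -1.2, -1.0]
opening: 0.064
```

```bash
python3 -c "
from h import *
hold(5);st();
"
```

```text
t 30.45 pos [595.07   4.23 209.95] jaw 92.45 deg 1.6136 rad F [-0.21  0.88 -1.06] T [ 0.01  -0.03   0.028] op 0.069 q6 1.33
  toolz [-0.0205  0.0103 -0.9997]
```

>>> drive_tool([
  [[0, 0, -0.05], 0],
  [[0, 0, 0], 0],
])

```text
time_s: 30.65
eef_pos: [0.5936, 0.0058, 0.1578]
eef_rot: [-0.006, 1.0, 0.023, -0.011]
wrist_force: [-2.0, 0.8, -1.4]
opening: 0.066
```

```bash
python3 -c "
from h import *
hold(5);st();
"
```

```text
t 30.90 pos [600.73   3.99 167.86] jaw 92.55 deg 1.6153 rad F [ 0.14  0.33 -0.42] T [ 0.023  0.031 -0.018] op 0.065 q6 1.33
  toolz [-0.0047  0.0072 -1.    ]
```

>>> drive_tool([
  [[-0.011, 0, 0.045], 0],
])

```text
time_s: 31.0
eef_pos: [0.5867, 0.0044, 0.2079]
eef_rot: [-0.005, 1.0, 0.022, -0.008]
wrist_force: [0.5, -0.2, -1.1]
opening: 0.063
```

```bash
python3 -c "
from h import *
hold(5);st();
"
```

```text
t 31.25 pos [590.35   3.8  214.46] jaw 92.54 deg 1.6151 rad F [ 0.29  0.56 -0.57] T [-0.027  0.039  0.028] op 0.069 q6 1.33
  toolz [-0.002   0.0066 -1.    ]
```

>>> drive_tool([
  [[0, 0, -0.05], 0.015],
  [[0, 0, 0], 0],
])

```text
time_s: 31.45
eef_pos: [0.5903, 0.0037, 0.1639]
eef_rot: [-0.003, 1.0, 0.03, -0.001]
wrist_force: [-0.8, -0.0, -1.2]
opening: 0.065
```

```bash
python3 -c "
from h import *
hold(5);snap('top','t5');snap('side','s5');st();
a=cv2.imread('pics/s5.png')[150:260,220:330];b=cv2.imread('pics/t5.png')[160:240,250:330]
cv2.imwrite('pics/z8.png',np.hstack([cv2.resize(a,(390,390),interpolation=2),cv2.resize(b,(390,390),interpolation=2)]))
"
```

```text
t 31.80 pos [596.47   2.67 172.82] jaw 93.41 deg 1.6303 rad F [ 0.65  0.03 -1.31] T [-0.011  0.05  -0.043] op 0.063 q6 1.31
  toolz [ 0.0145  0.0034 -0.9999]
```

View pics/z8.png

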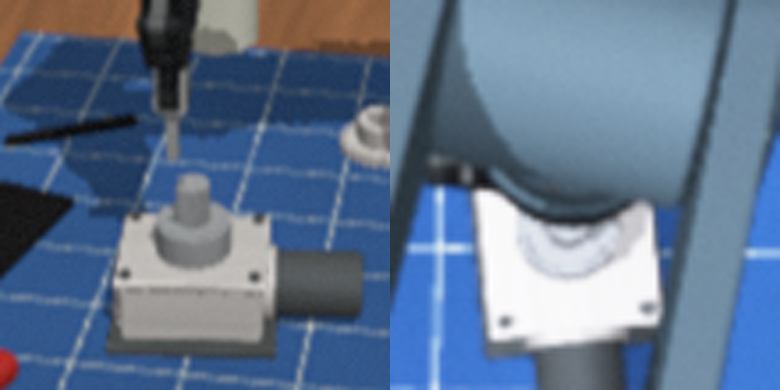

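```bash
python3 -c "
from h import *
c=load('s5'); print(proj(c,[.5965,.0027,.135]),(173/3.545+220-.4,158/3.545+150-.4)); print(proj(c,[.5848,.003,.114]))
g=cv2.cvtColor(c['frame'],cv2.COLOR_RGB2GRAY); np.set_printoptions(linewidth=220); print(g[186:212,262:282])
"
```

```text
[268.8656694  194.40511846] (268.40112834978845, 194.16981664315938)
[273.74136931 202.2248727 ]
[[ 57  56  53  59  86 117 125 117  84  56  57  55  58  60  59  59  58  58  60  60]
 [ 61  59  58  70 104 122 126 118  86  60  60  60  57  60  56  57  59  59  58  54]
 [ 74  74  73  92 130 127 122 117  90  76  73  75  74  73  62  63  68  72  70  68]
 [ 84  81  87 111 136 128 124 118  94  83  83  84  84  82  75  74  79  84  82  76]
 [ 83  86  98 124 121 121 124 120  97  87  84  86  85  85  84  83  84  86  85  83]
 [ 77  88 110 119 106 116 124 118  99  87  84  85  86  85  85  84  88  83  85  84]
 [ 70  98 121 109  94 115 122 119 101  86  84  86  86  86  87  84  86  82  84  84]
 [ 70 109 125  97  89 117 122 119  99  87  84  83  81  83  83  82  83  84  82  83]
 [ 86 127 122 104  96 113 119 116 101  92  89  87  88  87  89  87  84  83  86  83]
 [ 97 132 117 108 106 114 121 115 111 115 106 101  97 101 104 102  93  88  92  87]
 [107 123 101  96  99 104 109 102 104 112 103  99  95  97 103 106 105 103 109 104]
 [120 110  87  85  86  85  89  85  86  90  87  86  85  87  87  95  99 102 110 102]
 [122  
[... 455 characters left out ...]
51 152 145 142 138 124  96  81  83]
 [ 81  84  84  81  81  82  84  97 118 130 134 134 138 132 125 121 114  92  83  84]
 [ 81  83  82  82  83  82  83  95 116 125 124 124 124 123 116 115 110  91  85  81]
 [ 93  88  93  88  85  86  84  98 115 122 123 122 119 122 116 114 112 103  96  90]
 [119 107 108 103 107 106 101 104 117 124 123 120 118 120 118 114 116 123 131 121]
 [109 102 107 117 137 135 119 109 115 122 124 120 117 119 118 117 119 138 150 144]
 [100 102 107 133 153 153 137 114 118 123 123 121 120 121 116 114 117 138 155 153]
 [151 146 140 151 155 152 137 111 114 121 123 122 121 120 116 115 117 138 152 154]
 [182 174 156 154 154 141 125 107 110 120 122 123 121 118 115 114 117 137 153 156]]
```

The side view agrees: shaft centre at column 274.0, predicted 273.7, and a darker notch at (270.5,201) on its left (+x) side. I'll align and lower to just above the shaft top.

>>> drive_tool([
  [[-0.0003, 0.0009, -0.016], 0],
])

```text
time_s: 31.9
eef_pos: [0.5984, 0.0031, 0.1596]
eef_rot: [-0.001, 1.0, 0.03, 0.01]
wrist_force: [0.3, 0.1, 0.3]
opening: 0.069
```

```bash
python3 -c "
from h import *
hold(4);st();
"
```

```text
t 32.10 pos [595.51   3.73 155.94] jaw 93.41 deg 1.6304 rad F [ 0.33 -0.49  0.66] T [-0.05   0.004 -0.001] op 0.066 q6 1.31
  toolz [ 0.0127  0.0037 -0.9999]
```

>>> drive_tool([
  [[0, 0, -0.004], 0],
])

```text
time_s: 32.2
eef_pos: [0.596, 0.0036, 0.1524]
eef_rot: [-0.002, 1.0, 0.03, 0.007]
wrist_force: [1.0, -0.8, -0.4]
opening: 0.063
```

```bash
python3 -c "
from h import *
hold(2);st();
"
```

```text
t 32.30 pos [595.73   3.68 151.89] jaw 93.41 deg 1.6304 rad F [-0.24  0.25  0.85] T [-0.007 -0.048 -0.022] op 0.067 q6 1.31
  toolz [ 0.0131  0.0036 -0.9999]
```

>>> drive_tool([
  [[0, 0, -0.003], 0],
])

```text
time_s: 32.4
eef_pos: [0.5971, 0.0034, 0.1507]
eef_rot: [-0.001, 1.0, 0.03, 0.008]
wrist_force: [-1.7, 1.4, 16.4]
opening: 0.067
```

```bash
python3 -c "
from h import *
hold(2);st();
"
```

```text
t 32.50 pos [596.31   3.32 149.37] jaw 93.42 deg 1.6304 rad F [ 1.07 -1.66 -1.8 ] T [-0.414 -0.27  -0.03 ] op 0.065 q6 1.31
  toolz [ 0.0145  0.0029 -0.9999]
```

>>> drive_tool([
  [[0, 0, -0.003], 0],
])

```text
time_s: 32.6
eef_pos: [0.5966, 0.0029, 0.1467]
eef_rot: [-0.001, 1.0, 0.03, 0.008]
wrist_force: [-0.4, -1.4, 0.9]
opening: 0.066
```

```bash
python3 -c "
from h import *
hold(2);st();
"
```

```text
t 32.70 pos [596.16   2.89 145.94] jaw 93.41 deg 1.6303 rad F [ 1.05 -2.94 -0.24] T [-0.532 -0.14  -0.06 ] op 0.065 q6 1.31
  toolz [ 0.0142  0.0022 -0.9999]
```

Brief touch of 16 N at the shaft top, then the key went down and was guided towards -y. It seems to be in the slot. I'll relieve the side load and continue.

>>> drive_tool([
  [[-0.0002, -0.0007, -0.004], 0],
])

```text
time_s: 32.8
eef_pos: [0.5962, 0.0022, 0.1421]
eef_rot: [-0.001, 1.0, 0.03, 0.007]
wrist_force: [-0.6, -0.8, -0.3]
opening: 0.065
```

```bash
python3 -c "
from h import *
hold(2);st();
"
```

```text
t 32.90 pos [595.25   2.28 140.87] jaw 93.40 deg 1.6301 rad F [ 0.65 -0.33 -1.7 ] T [-0.197  0.008  0.005] op 0.071 q6 1.31
  toolz [ 0.0124  0.0027 -0.9999]
```

>>> drive_tool([
  [[0, 0, -0.004], 0],
])

```text
time_s: 33.0
eef_pos: [0.5954, 0.0023, 0.137]
eef_rot: [-0.001, 1.0, 0.03, 0.006]
wrist_force: [0.3, -1.7, 2.0]
opening: 0.063
```

```bash
python3 -c "
from h import *
hold(2);st();
"
```

```text
t 33.10 pos [594.73   2.26 135.93] jaw 93.40 deg 1.6301 rad F [ 0.16 -1.92 -1.17] T [-0.301 -0.061  0.043] op 0.066 q6 1.31
  toolz [ 0.0111  0.0028 -0.9999]
```

In the slot at radius ~10 mm. Continue towards the collar pocket.

>>> drive_tool([
  [[0, -0.0003, -0.005], 0],
  [[0, 0, -0.004], 0],
])

```text
time_s: 33.3
eef_pos: [0.5948, 0.0021, 0.1266]
eef_rot: [-0.001, 1.0, 0.03, 0.006]
wrist_force: [0.5, -2.0, 0.6]
opening: 0.062
```

```bash
python3 -c "
from h import *
hold(3);st();
"
```

```text
t 33.45 pos [594.64   2.12 126.55] jaw 93.40 deg 1.6302 rad F [ 0.19 -1.44 -1.02] T [-0.325  0.019 -0.028] op 0.064 q6 1.31
  toolz [ 0.0108  0.003  -0.9999]
```

>>> drive_tool([
  [[0.0005, 0, -0.003], 0],
])

```text
time_s: 33.55
eef_pos: [0.5955, 0.0021, 0.1239]
eef_rot: [-0.001, 1.0, 0.03, 0.006]
wrist_force: [-0.3, -1.7, 0.4]
opening: 0.066
```

```bash
python3 -c "
from h import *
hold(2);st();
"
```

```text
t 33.65 pos [595.12   2.06 123.22] jaw 93.40 deg 1.6301 rad F [-0.63 -0.88 -1.39] T [-0.242 -0.073  0.025] op 0.064 q6 1.31
  toolz [ 0.0106  0.003  -0.9999]
```

>>> drive_tool([
  [[0, -0.0002, -0.003], 0],
])

```text
time_s: 33.75
eef_pos: [0.5954, 0.002, 0.1205]
eef_rot: [-0.001, 1.0, 0.03, 0.006]
wrist_force: [1.2, -0.4, 0.2]
opening: 0.07
```

```bash
python3 -c "
from h import *
hold(2);st();
"
```

```text
t 33.85 pos [594.9    1.95 119.78] jaw 93.40 deg 1.6301 rad F [ 0.37 -1.08 -1.86] T [-0.15  -0.02   0.006] op 0.069 q6 1.31
  toolz [ 0.0101  0.0032 -0.9999]
```

>>> drive_tool([
  [[0, 0, -0.003], 0],
])

```text
time_s: 33.95
eef_pos: [0.5952, 0.0019, 0.117]
eef_rot: [-0.001, 1.0, 0.03, 0.005]
wrist_force: [0.3, -2.1, 0.1]
opening: 0.065
```

```bash
python3 -c "
from h import *
hold(2);st();
"
```

```text
t 34.05 pos [594.71   1.94 116.32] jaw 93.40 deg 1.6301 rad F [ 0.37 -2.17 -1.25] T [-0.152 -0.051  0.002] op 0.068 q6 1.31
  toolz [ 0.0097  0.0032 -0.9999]
```

The foot is ~6 mm inside the collar pocket with no vertical load. Open slightly and let the key fall.

>>> drive_tool([
  [[0, 0, 0], 0],
  [[0, 0, 0], 0],
], gripper=0.25)

```text
time_s: 34.25
eef_pos: [0.5945, 0.0024, 0.1161]
eef_rot: [-0.002, 1.0, 0.03, 0.005]
wrist_force: [1.0, -0.7, -0.2]
opening: 0.25
```

```bash
python3 -c "
from h import *
hold(2);snap('side','s6');st();
a=cv2.imread('pics/s6.png')[170:250,230:310]
cv2.imwrite('pics/z9.png',cv2.resize(a,(560,560),interpolation=2))
"
```

```text
t 34.40 pos [594.55   2.24 116.23] jaw 93.40 deg 1.6301 rad F [1.04 0.2  0.32] T [-0.065  0.013 -0.04 ] op 0.249 q6 1.31
  toolz [ 0.0093  0.0037 -1.    ]
```

View pics/z9.png

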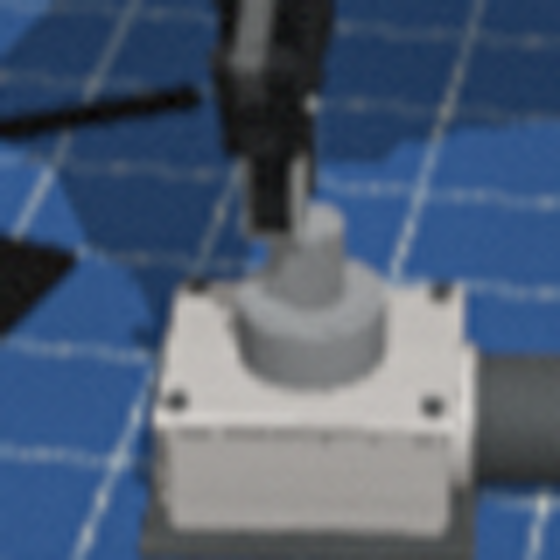

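The key stands in the slot beside the shaft. Lift the gripper off and check.

>>> drive_tool([
  [[0, 0, 0.008], 0],
  [[0, 0, 0.016], 0],
  [[0, 0, 0.025], 0],
  [[0, 0, 0.025], 0],
  [[0, 0, 0.015], 0],
  [[0, 0, 0.005], 0],
], gripper=0.75)

```text
time_s: 35.0
eef_pos: [0.5933, 0.0029, 0.2152]
eef_rot: [-0.002, 1.0, 0.03, 0.004]
wrist_force: [-0.1, -0.2, 1.1]
opening: 0.748
```

```bash
python3 -c "
from h import *
hold(3);snap('side','s7');st();
a=cv2.imread('pics/s7.png')[180:240,245:305]
cv2.imwrite('pics/z10.png',cv2.resize(a,(600,600),interpolation=2))
"
```

```text
t 35.20 pos [591.8    3.08 211.75] jaw 93.40 deg 1.6302 rad F [-0.97  0.41 -0.58] T [ 0.024  0.009 -0.022] op 0.753 q6 1.31
  toolz [ 0.0028  0.0054 -1.    ]
```

View pics/z10.png

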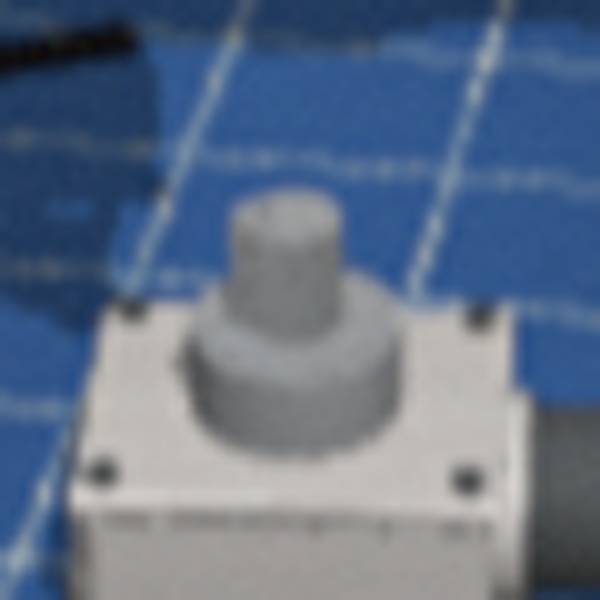

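The key top is level with the shaft top (flat outline from (232,215) to (342,210), widened by the key on the left). It's home. Now to the gear.

>>> drive_tool([
  [[-0.0048, -0.0106, 0], -0.035],
  [[-0.0096, -0.0211, -0.004], -0.035],
  [[-0.0144, -0.0317, -0.008], -0.035],
  [[-0.0156, -0.0343, -0.01], -0.035],
  [[-0.0156, -0.0343, -0.01], -0.036],
  [[-0.0156, -0.0343, -0.01], -0.036],
  [[-0.0156, -0.0343, -0.01], -0.036],
  [[-0.0144, -0.0317, -0.008], -0.036],
  [[-0.0096, -0.0211, -0.004], -0.036],
  [[-0.0048, -0.0106, 0], -0.036],
])

```text
time_s: 36.2
eef_pos: [0.4565, -0.2694, 0.1343]
eef_rot: [-0.006, 0.987, -0.161, -0.006]
wrist_force: [0.7, -0.3, 0.0]
opening: 0.75
```

```bash
python3 -c "
from h import *
hold(4);snap('top','t8');st();
c=load('t8')
a=cv2.imread('pics/t8.png')[190:222,270:304];cv2.imwrite('pics/z11.png',np.hstack([cv2.resize(a,(510,480),interpolation=2),cv2.resize(cv2.imread('pics/t8.png')[200:300,300:430],(286,480)) ]))
"
```

```text
t 36.45 pos [ 459.25 -267.11  136.07] jaw 71.87 deg 1.2543 rad F [ 0.   -0.32 -0.13] T [-0.011 -0.038 -0.016] op 0.747 q6 1.13
  toolz [-0.0078  0.0129 -0.9999]
```

View pics/z11.png

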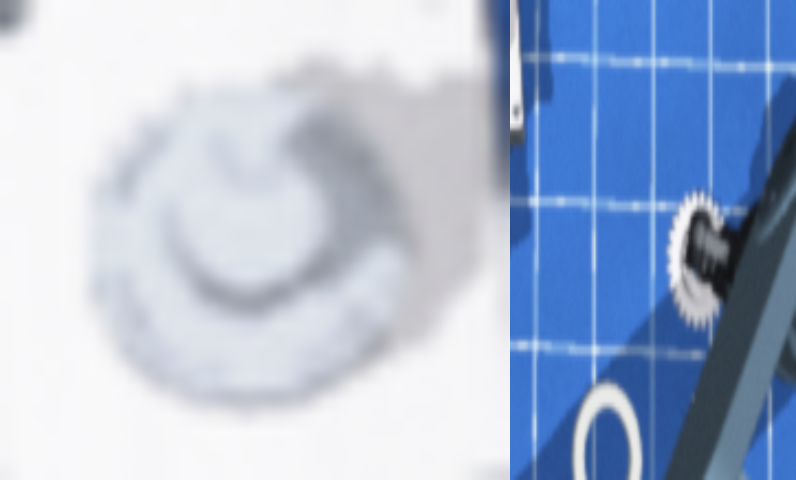

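Key top fills the slot: bump centre (247,155), shaft centre about (250,220) in the crop, so the key direction is close to image up.

```bash
python3 -c "
from h import *
c=load('t8')
f=lambda u,v:((u+.5)/15-.5+270,(v+.5)/15-.5+190)
k=onz(c,*f(247,150),.114);a=onz(c,*f(250,218),.114);print(k,a,np.arctan2(*(k-a)[1::-1]))
g=cv2.cvtColor(c['frame'],cv2.COLOR_RGB2GRAY); np.set_printoptions(linewidth=220); print(g[194:214,276:296])
"
```

```text
[0.59587591 0.0038038  0.114     ] [0.58483888 0.00309715 0.114     ] 0.06393832470604106
[[248 247 248 248 248 247 247 248 247 246 246 243 232 224 205 204 213 229 227 221]
 [248 248 248 248 247 243 235 240 236 235 236 229 209 199 199 199 198 201 204 205]
 [248 248 247 247 245 235 222 228 223 222 223 222 216 212 207 197 192 195 200 200]
 [248 247 244 236 234 227 223 226 226 225 224 225 224 216 192 179 179 188 200 202]
 [248 246 238 219 214 217 226 226 222 225 226 226 218 194 167 158 165 176 191 199]
 [245 236 229 211 201 218 227 223 214 218 225 222 206 175 164 155 158 163 175 192]
 [243 226 211 202 213 226 227 224 213 214 223 221 206 188 170 164 157 153 156 180]
 [235 219 194 210 225 228 226 224 218 211 215 214 212 208 186 169 163 157 156 171]
 [222 208 195 221 226 227 225 226 224 217 215 215 217 223 211 183 168 165 158 157]
 [222 217 211 225 223 218 227 229 227 227 226 226 225 227 220 197 169 167 160 157]
 [228 224 226 226 218 209 223 226 226 229 228 228 226 226 220 200 172 165 165 164]
 [227 224 226 227 218 205 218 225 227 226 225 226 226 225 219 198 169 166 167 169]
 [226 225 226 226 220 200 205 223 226 227 226 226 226 225 211 178 168 169 184 199]
 [226 225 225 226 222 207 192 208 223 225 225 225 225 216 183 158 166 184 209 219]
 [217 215 212 225 226 219 196 180 198 214 221 215 201 185 159 165 183 209 220 215]
 [212 214 207 223 225 225 212 176 164 175 182 174 160 174 196 202 209 222 221 214]
 [225 218 206 209 224 225 222 207 190 175 167 169 189 206 223 222 219 208 210 216]
 [236 219 207 200 223 226 227 223 219 213 208 209 223 225 226 224 216 199 199 200]
 [243 224 210 209 214 224 225 226 225 225 224 226 224 225 223 219 208 203 190 179]
 [247 235 207 208 209 214 222 224 224 226 227 225 225 222 214 210 209 200 178 191]]
```

```bash
python3 -c "
from h import *
c=load('top0')
g=cv2.cvtColor(c['frame'],cv2.COLOR_RGB2GRAY).astype(float)
A=np.array([.4718,-.2606])
# darkness around annulus r 14-16.5 at z=.028
gi=lambda x,y: cv2.getRectSubPix(g.astype(np.float32),(1,1),tuple(map(float,proj(c,(x,y,.028)))))[0,0]
for A in ([.4718,-.2606],[.4722,-.2600],[.4716,-.2606]):
  th=np.radians(np.arange(-70,40,5)); 
  v=np.array([np.mean([gi(A[0]+r*np.cos(t),A[1]+r*np.sin(t)) for r in (.0135,.0145,.0155,.0165)]) for t in th])
  w=np.clip(v.max()-25-v,0,None); print(v.round(0).astype(int)); print(np.degrees((w*th).sum()/w.sum()), np.degrees(th[v.argmin()]))
"
```

```text
[226 229 230 229 225 214 199 186 183 181 180 181 185 200 213 221 227 228
 227 226 226 225]
-22.399870405276783 -20.0
[222 225 226 225 218 204 190 183 183 183 184 186 198 213 223 230 233 234
 233 232 231 232]
-26.60952192505118 -35.0
[225 227 229 228 224 214 199 184 180 178 177 177 180 196 209 218 224 225
 225 224 223 222]
-21.748871286841705 -20.0
```

Gear keyway is at about -22° and key direction about +1°, so the gear must turn by about +0.41 rad. Now lower over the gear.

>>> drive_tool([
  [[0.004, 0.002, -0.01], 0],
  [[0.004, 0.002, -0.02], 0],
  [[0.004, 0.002, -0.02], 0],
  [[0, 0, -0.02], 0],
  [[0, 0, -0.01], 0],
  [[0, 0, -0.004], 0],
])

```text
time_s: 37.05
eef_pos: [0.4769, -0.2544, 0.0494]
eef_rot: [-0.005, 0.988, -0.152, -0.002]
wrist_force: [-1.2, 0.4, 0.1]
opening: 0.746
```

```bash
python3 -c "
from h import *
hold(5);st();
"
```

```text
t 37.30 pos [ 477.64 -256.31   51.67] jaw 72.44 deg 1.2643 rad F [ 0.8  -1.3   0.54] T [-0.017 -0.042 -0.003] op 0.753 q6 1.16
  toolz [-6.e-04  8.e-03 -1.e+00]
```

>>> drive_tool([
  [[-0.0056, -0.0047, -0.012], 0],
])

```text
time_s: 37.4
eef_pos: [0.4739, -0.2624, 0.0417]
eef_rot: [-0.003, 0.988, -0.152, 0.001]
wrist_force: [-0.5, -0.9, -1.7]
opening: 0.747
```

```bash
python3 -c "
from h import *
hold(4);snap('side','s9');st();
a=cv2.imread('pics/s9.png')[120:220,280:380];cv2.imwrite('pics/z12.png',cv2.resize(a,(600,600),interpolation=2))
"
```

```text
t 37.65 pos [ 471.79 -261.23   39.61] jaw 72.40 deg 1.2636 rad F [-0.13 -0.29 -0.21] T [-0.027  0.067 -0.04 ] op 0.755 q6 1.14
  toolz [-7.0e-04  8.2e-03 -1.0e+00]
```

View pics/z12.png

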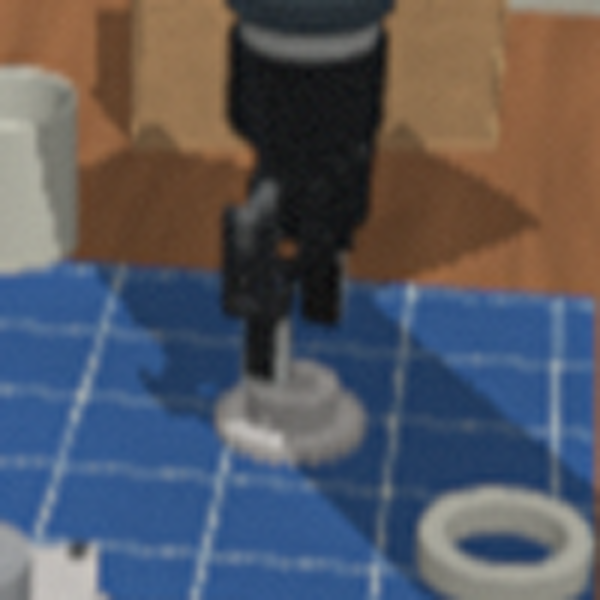

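The fingers straddle the boss (near finger at (262,350), far one behind at (322,300)). Descend to grasp height.

>>> drive_tool([
  [[0, 0, -0.009], 0],
  [[0, 0, -0.009], 0],
  [[0, 0, -0.005], 0],
  [[0, 0, -0.002], 0],
])

```text
time_s: 38.05
eef_pos: [0.4721, -0.2615, 0.0129]
eef_rot: [-0.004, 0.988, -0.153, -0.001]
wrist_force: [0.2, 0.3, -0.6]
opening: 0.753
```

```bash
python3 -c "
from h import *
hold(3);st();
"
```

```text
t 38.20 pos [ 472.36 -261.76   13.64] jaw 72.38 deg 1.2634 rad F [-0.53 -0.23  0.3 ] T [0.019 0.027 0.023] op 0.749 q6 1.14
  toolz [ 7.0e-04  7.1e-03 -1.0e+00]
```

>>> drive_tool([
  [[0, 0, 0], 0],
  [[0, 0, 0], 0],
  [[0, 0, 0], 0],
], gripper=0.4)

```text
time_s: 38.5
eef_pos: [0.4728, -0.2623, 0.0149]
eef_rot: [-0.003, 0.988, -0.153, 0.0]
wrist_force: [0.0, 0.2, -2.7]
opening: 0.506
```

```bash
python3 -c "
from h import *
hold(2);st();
"
```

```text
t 38.60 pos [ 472.84 -262.22   14.73] jaw 72.41 deg 1.2638 rad F [-0.05 -0.39 -1.22] T [-0.011  0.012 -0.01 ] op 0.510 q6 1.14
  toolz [ 0.0014  0.0061 -1.    ]
```

Gear gripped (opening 0.51). Lift.

>>> drive_tool([
  [[0, 0, 0.008], 0],
  [[0, 0, 0.016], 0],
  [[0, 0, 0.03], 0],
  [[0, 0, 0.03], 0],
  [[0, 0, 0.03], 0],
  [[0, 0, 0.025], 0],
  [[0, 0, 0.008], 0],
], gripper=0.3)

```text
time_s: 39.3
eef_pos: [0.4695, -0.259, 0.166]
eef_rot: [-0.005, 0.988, -0.153, -0.003]
wrist_force: [0.2, -1.8, -2.0]
opening: 0.51
```

```bash
python3 -c "
from h import *
hold(4);snap('side','s10');st();
a=cv2.imread('pics/s10.png')[90:230,270:410];cv2.imwrite('pics/z13.png',cv2.resize(a,(600,600),interpolation=2))
"
```

```text
t 39.55 pos [ 467.44 -257.25  160.99] jaw 72.39 deg 1.2634 rad F [-0.48  0.62 -1.57] T [-0.04   0.018 -0.008] op 0.507 q6 1.15
  toolz [-0.01    0.0168 -0.9998]
```

View pics/z13.png

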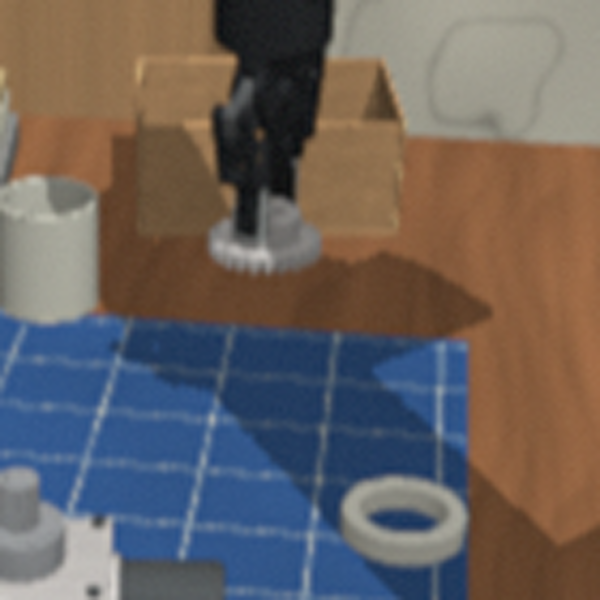

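Gear held level. Travel to the spindle with the turn.

>>> drive_tool([
  [[0.0048, 0.0104, 0], 0.041],
  [[0.0095, 0.0208, 0.002], 0.041],
  [[0.0142, 0.0311, 0.002], 0.041],
  [[0.0154, 0.0337, 0.002], 0.041],
  [[0.0154, 0.0337, 0.002], 0.041],
  [[0.0154, 0.0337, 0.002], 0.041],
  [[0.0154, 0.0337, 0.002], 0.041],
  [[0.0142, 0.0311, 0], 0.041],
  [[0.0083, 0.018, 0], 0.041],
  [[0.0035, 0.008, 0], 0.041],
])

```text
time_s: 40.55
eef_pos: [0.5791, 0.016, 0.1578]
eef_rot: [-0.011, 0.998, 0.067, -0.02]
wrist_force: [-0.8, 0.1, -2.1]
opening: 0.508
```

```bash
python3 -c "
from h import *
hold(5);st();
"
```

```text
t 40.80 pos [578.93  12.31 158.87] jaw 97.22 deg 1.6968 rad F [ 0.7  -0.74 -1.49] T [ 0.011 -0.046 -0.01 ] op 0.514 q6 1.25
  toolz [-0.0397  0.0181 -0.999 ]
```

Tilt has drifted again (-0.04), so I'll use the down-capture trick above the spindle.

>>> drive_tool([
  [[0, -0.01, 0.05], -0.01],
])

```text
time_s: 40.9
eef_pos: [0.5737, 0.0028, 0.2013]
eef_rot: [-0.012, 0.998, 0.057, -0.026]
wrist_force: [0.3, 0.1, -3.2]
opening: 0.508
```

```bash
python3 -c "
from h import *
hold(5);st();
"
```

```text
t 41.15 pos [578.64   1.32 208.28] jaw 96.53 deg 1.6847 rad F [-1.87  0.26 -3.03] T [-0.019  0.021 -0.011] op 0.507 q6 1.25
  toolz [-0.0392  0.0184 -0.9991]
```

>>> drive_tool([
  [[0, 0, -0.05], -0.01],
  [[0, 0, 0], 0],
])

```text
time_s: 41.35
eef_pos: [0.577, 0.0004, 0.1556]
eef_rot: [-0.011, 0.998, 0.051, -0.02]
wrist_force: [-1.3, 0.6, -4.6]
opening: 0.508
```

```bash
python3 -c "
from h import *
hold(5);st();
"
```

```text
t 41.60 pos [ 5.8443e+02 -4.9000e-01  1.6580e+02] jaw 95.90 deg 1.6737 rad F [ 0.6   0.11 -0.67] T [-0.002  0.008 -0.026] op 0.512 q6 1.25
  toolz [-0.0233  0.0156 -0.9996]
```

>>> drive_tool([
  [[-0.006, 0, 0.05], 0],
])

```text
time_s: 41.7
eef_pos: [0.575, 0.0002, 0.2085]
eef_rot: [-0.01, 0.998, 0.051, -0.017]
wrist_force: [0.9, 0.6, -2.6]
opening: 0.508
```

```bash
python3 -c "
from h import *
hold(5);st();
"
```

```text
t 41.95 pos [ 5.7909e+02 -4.9000e-01  2.1505e+02] jaw 95.90 deg 1.6738 rad F [-0.8  -1.12 -2.17] T [-0.016 -0.004  0.01 ] op 0.508 q6 1.25
  toolz [-0.021   0.0152 -0.9997]
```

>>> drive_tool([
  [[0, 0, -0.05], 0],
  [[0, 0, 0], 0],
])

```text
time_s: 42.15
eef_pos: [0.5786, -0.0003, 0.1637]
eef_rot: [-0.008, 0.999, 0.052, -0.01]
wrist_force: [-1.5, 1.3, -4.3]
opening: 0.506
```

```bash
python3 -c "
from h import *
hold(5);st();
"
```

```text
t 42.40 pos [585.44  -1.66 173.38] jaw 95.93 deg 1.6742 rad F [-0.67 -0.11 -1.53] T [-0.016 -0.019 -0.003] op 0.510 q6 1.25
  toolz [-0.0042  0.0116 -0.9999]
```

Tilt is fine now. Align and lower to just above the shaft top.

>>> drive_tool([
  [[0.0004, 0.004, -0.015], 0],
  [[0, 0, -0.012], 0],
  [[0, 0, -0.004], 0],
])

```text
time_s: 42.7
eef_pos: [0.588, 0.0024, 0.1438]
eef_rot: [-0.005, 0.999, 0.052, 0.001]
wrist_force: [0.5, -0.0, -3.3]
opening: 0.505
```

```bash
python3 -c "
from h import *
hold(4);snap('side','s11');st();
a=cv2.imread('pics/s11.png')[150:250,225:325];cv2.imwrite('pics/z14.png',cv2.resize(a,(600,600),interpolation=2))
"
```

```text
t 42.95 pos [588.81   2.09 145.48] jaw 95.92 deg 1.6742 rad F [-0.18 -0.03 -2.85] T [-0.073 -0.015 -0.027] op 0.508 q6 1.26
  toolz [ 0.0038  0.0101 -0.9999]
```

View pics/z14.png

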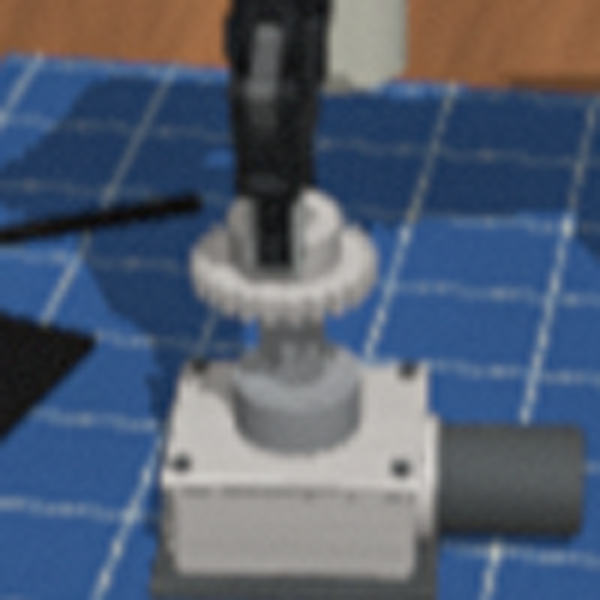

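```bash
python3 -c "
from h import *
c=load('s11')
x,y=250,185; im=up(c,x,y,46,50); hsv=cv2.cvtColor(im,cv2.COLOR_RGB2HSV); m=((hsv[...,1]<75)&(hsv[...,2]>95)).astype(np.uint8)*255
rows=[(v,np.where(m[int((v-y+.5)*S)])[0]) for v in np.arange(190,202,1.)]
for v,r in rows: 
  if len(r): print(v,(r.min()+.5)/S-.5+x,(r.max()+.5)/S-.5+x,((r.min()+r.max())/2+.5)/S-.5+x)
for z in (.131,.141): print(proj(c,[.5848,.0025,z]),proj(c,[.5758,.0025,z]))
# collar
x,y=255,205; im=up(c,x,y,40,26); g=cv2.cvtColor(im,cv2.COLOR_RGB2GRAY)
for v in (214,215,216,217): print(v,c['frame'][v,260:290].mean(1).astype(int))
print(proj(c,[.5848,.0025,.078]))
"
```

```text
190.0 257.3125 286.5625 271.9375
191.0 256.5625 287.0625 271.8125
192.0 256.1875 287.3125 271.75
193.0 256.0625 287.4375 271.75
194.0 256.0625 287.3125 271.6875
195.0 256.1875 287.3125 271.75
196.0 256.4375 287.3125 271.875
197.0 256.6875 289.6875 273.1875
198.0 257.0625 289.4375 273.25
199.0 257.5625 285.3125 271.4375
200.0 259.0625 284.4375 271.75
201.0 260.0625 282.0625 271.0625
[273.64046967 196.16765045] [277.27927988 196.46969254]
[273.55714194 192.621924  ] [277.21316624 192.92073957]
214 [129 126 122 112 116 137 150 154 155 153 154 147 141 137 136 139 141 145
 151 153 150 149 147 142 130 157 181 185 186 184]
215 [153 136 122 106  95 119 141 147 148 152 153 156 152 149 151 151 153 153
 151 150 148 148 142 129 120 156 183 185 186 184]
216 [179 162 135 111  83  95 121 135 143 149 150 151 154 153 149 151 147 148
 149 151 147 140 131 117 117 158 181 187 183 185]
217 [186 182 162 125  87  85 100 118 131 136 143 145 147 149 151 149 144 141
 140 143 138 127 121 110 117 157 182 187 184 184]
[274.06926265 214.41347015]
```

By the side view the gear sits about 4.5–5 mm too far in +x. I'll correct that and go to just above contact.

>>> drive_tool([
  [[-0.0044, 0.0001, -0.012], 0],
])

```text
time_s: 43.05
eef_pos: [0.5864, 0.0017, 0.1353]
eef_rot: [-0.004, 0.999, 0.052, 0.005]
wrist_force: [0.4, 0.4, -3.5]
opening: 0.506
```

```bash
python3 -c "
from h import *
hold(4);st();
"
```

```text
t 43.25 pos [583.74   2.25 132.82] jaw 95.92 deg 1.6740 rad F [-0.33 -0.31 -1.36] T [ 0.016 -0.001 -0.033] op 0.509 q6 1.26
  toolz [ 0.0025  0.0104 -0.9999]
```

>>> drive_tool([
  [[0, 0, -0.003], 0],
])

```text
time_s: 43.35
eef_pos: [0.5843, 0.0021, 0.1303]
eef_rot: [-0.005, 0.999, 0.052, 0.002]
wrist_force: [0.8, -0.3, -1.5]
opening: 0.512
```

```bash
python3 -c "
from h import *
hold(2);st();
"
```

```text
t 43.45 pos [583.54   2.29 129.47] jaw 95.91 deg 1.6740 rad F [-0.28 -0.68 -2.23] T [-0.066 -0.004  0.005] op 0.510 q6 1.26
  toolz [ 0.002   0.0105 -0.9999]
```

>>> drive_tool([
  [[0.0006, 0, -0.002], 0],
])

```text
time_s: 43.55
eef_pos: [0.5845, 0.0021, 0.1279]
eef_rot: [-0.005, 0.999, 0.052, 0.002]
wrist_force: [-0.1, -2.1, 2.0]
opening: 0.512
```

```bash
python3 -c "
from h import *
hold(2);st();
"
```

```text
t 43.65 pos [584.67   1.93 127.77] jaw 95.91 deg 1.6740 rad F [ 0.69 -1.32 -0.44] T [-0.205 -0.082 -0.001] op 0.507 q6 1.26
  toolz [ 0.003   0.0098 -0.9999]
```

>>> drive_tool([
  [[0, 0, -0.002], 0],
])

```text
time_s: 43.75
eef_pos: [0.5851, 0.0018, 0.1262]
eef_rot: [-0.005, 0.999, 0.052, 0.002]
wrist_force: [-0.4, -0.3, -2.2]
opening: 0.51
```

```bash
python3 -c "
from h import *
hold(2);st();
"
```

```text
t 43.85 pos [584.6    1.88 125.45] jaw 95.91 deg 1.6740 rad F [ 1.44 -0.84 -3.5 ] T [-0.168 -0.051  0.018] op 0.509 q6 1.26
  toolz [ 0.0028  0.0098 -0.9999]
```

Slight side contact, no vertical load, and the gear bottom is already below the shaft top, so it's entering. Continue.

>>> drive_tool([
  [[0.0002, -0.0003, -0.003], 0],
])

```text
time_s: 43.95
eef_pos: [0.5849, 0.0016, 0.1226]
eef_rot: [-0.005, 0.999, 0.052, 0.002]
wrist_force: [0.6, 0.3, -2.6]
opening: 0.505
```

```bash
python3 -c "
from h import *
hold(2);st();
"
```

```text
t 44.05 pos [584.19   1.76 121.65] jaw 95.91 deg 1.6740 rad F [ 0.25  0.46 -1.82] T [-0.048  0.042  0.017] op 0.511 q6 1.26
  toolz [ 0.0013  0.0102 -0.9999]
```

>>> drive_tool([
  [[0, 0, -0.003], 0],
])

```text
time_s: 44.15
eef_pos: [0.5844, 0.0018, 0.1187]
eef_rot: [-0.005, 0.999, 0.052, 0.001]
wrist_force: [0.6, 0.9, -2.3]
opening: 0.505
```

```bash
python3 -c "
from h import *
hold(2);st();
"
```

```text
t 44.25 pos [583.75   1.81 117.94] jaw 95.91 deg 1.6740 rad F [-0.01  0.37 -2.9 ] T [-0.044 -0.048  0.053] op 0.510 q6 1.26
  toolz [ 3.000e-04  1.040e-02 -9.999e-01]
```

>>> drive_tool([
  [[0.0008, 0, -0.004], 0],
  [[0, 0, -0.003], 0],
])

```text
time_s: 44.45
eef_pos: [0.5848, 0.0018, 0.1108]
eef_rot: [-0.005, 0.999, 0.052, 0.001]
wrist_force: [-0.1, -0.3, -1.6]
opening: 0.51
```

```bash
python3 -c "
from h import *
hold(3);st();
"
```

```text
t 44.60 pos [584.63   1.8  110.8 ] jaw 95.91 deg 1.6739 rad F [-0.75  0.78 -2.45] T [-0.077 -0.     0.017] op 0.507 q6 1.26
  toolz [ 4.000e-04  1.040e-02 -9.999e-01]
```

>>> drive_tool([
  [[0.0003, 0, -0.003], 0],
  [[0, 0, -0.002], 0],
])

```text
time_s: 44.8
eef_pos: [0.5852, 0.0018, 0.1059]
eef_rot: [-0.005, 0.999, 0.052, 0.001]
wrist_force: [0.1, -0.7, -2.9]
opening: 0.509
```

```bash
python3 -c "
from h import *
hold(3);st();
"
```

```text
t 44.95 pos [585.19   1.82 105.96] jaw 95.91 deg 1.6740 rad F [-0.21 -0.07 -2.27] T [-0.042 -0.004  0.005] op 0.508 q6 1.26
  toolz [ 9.000e-04  1.040e-02 -9.999e-01]
```

>>> drive_tool([
  [[-0.0004, 0, -0.003], 0],
  [[0, 0, -0.0015], 0],
])

```text
time_s: 45.15
eef_pos: [0.585, 0.0018, 0.1016]
eef_rot: [-0.005, 0.999, 0.052, 0.001]
wrist_force: [-1.0, -0.3, -1.6]
opening: 0.512
```

```bash
python3 -c "
from h import *
hold(3);st();
"
```

```text
t 45.30 pos [585.14   1.81 101.71] jaw 95.91 deg 1.6740 rad F [ 0.1  -0.05 -2.24] T [ 0.    -0.011 -0.004] op 0.507 q6 1.26
  toolz [ 0.0017  0.0103 -0.9999]
```

>>> drive_tool([
  [[0, 0, -0.0015], 0],
])

```text
time_s: 45.4
eef_pos: [0.5854, 0.0017, 0.1004]
eef_rot: [-0.005, 0.999, 0.052, 0.001]
wrist_force: [-1.4, -0.1, -1.7]
opening: 0.507
```

```bash
python3 -c "
from h import *
hold(2);st();
"
```

```text
t 45.50 pos [585.03   1.82 100.04] jaw 95.91 deg 1.6740 rad F [-0.66 -0.16 -2.79] T [-0.108  0.013  0.   ] op 0.511 q6 1.26
  toolz [ 0.0015  0.0103 -0.9999]
```

>>> drive_tool([
  [[0, 0, -0.001], 0],
])

```text
time_s: 45.6
eef_pos: [0.5851, 0.0018, 0.0991]
eef_rot: [-0.005, 0.999, 0.052, 0.001]
wrist_force: [-0.2, 0.6, -1.6]
opening: 0.509
```

```bash
python3 -c "
from h import *
hold(2);st();
"
```

```text
t 45.70 pos [585.06   1.82  98.97] jaw 95.91 deg 1.6740 rad F [ 0.03 -0.32 -3.1 ] T [-0.012  0.069 -0.025] op 0.506 q6 1.26
  toolz [ 0.0015  0.0103 -0.9999]
```

>>> drive_tool([
  [[0, 0, -0.0008], 0],
])

```text
time_s: 45.8
eef_pos: [0.5852, 0.0018, 0.0987]
eef_rot: [-0.005, 0.999, 0.052, 0.001]
wrist_force: [-4.1, 1.5, 7.9]
opening: 0.507
```

```bash
python3 -c "
from h import *
hold(2);st();
"
```

```text
t 45.90 pos [585.22   1.83  98.78] jaw 95.92 deg 1.6741 rad F [-2.69  1.04  3.26] T [-0.019  0.352  0.04 ] op 0.510 q6 1.26
  toolz [ 0.0019  0.0102 -0.9999]
```

>>> drive_tool([
  [[0, 0, -0.0008], 0],
])

```text
time_s: 46.0
eef_pos: [0.5853, 0.0018, 0.0987]
eef_rot: [-0.005, 0.999, 0.052, 0.001]
wrist_force: [-4.1, 0.2, 8.3]
opening: 0.51
```

```bash
python3 -c "
from h import *
hold(2);st();
"
```

```text
t 46.10 pos [585.24   1.82  98.71] jaw 95.93 deg 1.6742 rad F [-4.09  1.04  5.99] T [-0.019  0.614 -0.034] op 0.506 q6 1.26
  toolz [ 0.0019  0.01   -0.9999]
```

Contact at 98.7 mm, exactly where the collar seat should be. Release, let it settle, then rise.

>>> drive_tool([
  [[0, 0, 0], 0],
  [[0, 0, 0], 0],
  [[0, 0, 0], 0],
], gripper=0.75)

```text
time_s: 46.4
eef_pos: [0.586, 0.0017, 0.0991]
eef_rot: [-0.005, 0.999, 0.052, 0.002]
wrist_force: [-0.6, 0.2, 0.2]
opening: 0.75
```

```bash
python3 -c "
from h import *
hold(2);st();
"
```

```text
t 46.50 pos [585.96   1.68  99.02] jaw 95.92 deg 1.6742 rad F [-0.33 -0.04 -0.65] T [-0.028 -0.007 -0.007] op 0.748 q6 1.26
  toolz [ 0.0038  0.0097 -0.9999]
```

>>> drive_tool([
  [[0, 0, 0.008], 0],
  [[0, 0, 0.016], 0],
  [[0, 0, 0.03], 0],
  [[0, 0, 0.04], 0],
  [[0, 0, 0.03], 0],
  [[0, 0, 0.01], 0],
])

```text
time_s: 47.1
eef_pos: [0.5833, 0.0021, 0.2369]
eef_rot: [-0.005, 0.999, 0.052, -0.001]
wrist_force: [1.2, -0.1, -0.2]
opening: 0.748
```

>>> drive_tool([
  [[-0.01, 0.02, 0], 0],
  [[-0.02, 0.03, 0], 0],
  [[-0.02, 0.03, 0], 0],
  [[-0.02, 0.03, 0], 0],
  [[-0.02, 0.03, 0], 0],
  [[-0.02, 0.03, 0], 0],
  [[-0.01, 0.02, 0], 0],
])

```text
time_s: 47.8
eef_pos: [0.4595, 0.1942, 0.236]
eef_rot: [-0.005, 0.999, 0.048, 0.001]
wrist_force: [0.1, 0.5, 0.4]
opening: 0.749
```

```bash
python3 -c "
from h import *
hold(4);snap('side','s12');snap('top','t12');st()
a=cv2.imread('pics/s12.png')[180:260,235:315];b=cv2.imread('pics/t12.png')[180:230,260:310]
cv2.imwrite('pics/z15.png',np.hstack([cv2.resize(a,(400,400),interpolation=2),cv2.resize(b,(400,400),interpolation=2)]))
"
```

```text
t 48.10 pos [462.04 191.81 236.57] jaw 95.39 deg 1.6649 rad F [ 1.11  0.21 -0.86] T [ 0.022  0.04  -0.005] op 0.749 q6 1.63
  toolz [ 0.0022  0.0087 -1.    ]
```

View pics/z15.png

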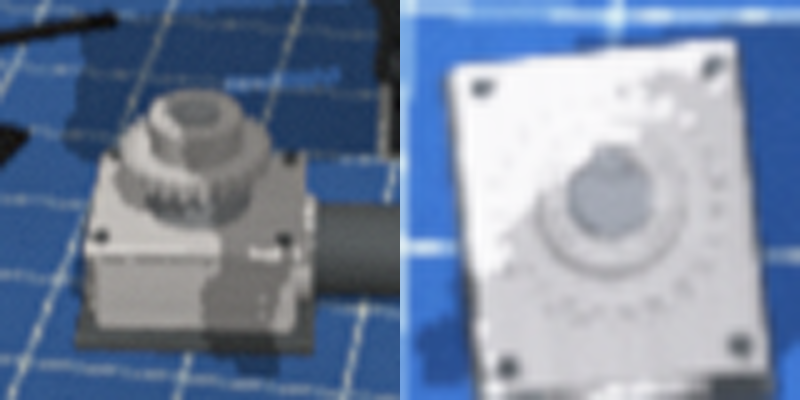

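View pics/t12.png

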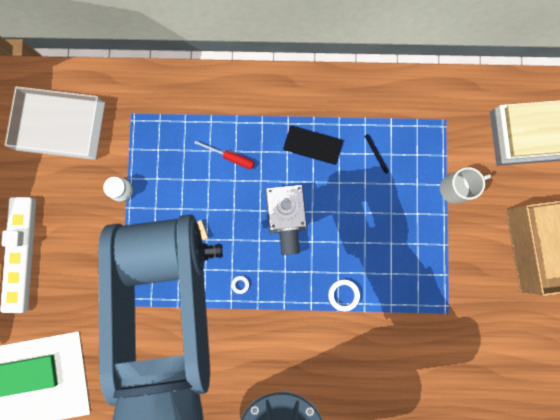

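```bash
python3 -c "
from h import *
c=load('s12'); print(proj(c,[.5848,.0025,.112]), proj(c,[.5848,.0255,.112]),proj(c,[.5848,-.0205,.112]))
print((195/5+235,np.array([88,128])/5+180))
print(hand_in())"
```

```text
[273.79663904 202.81290442] [271.97604595 207.77347025] [275.55634717 198.01823174]
(274.0, array([197.6, 205.6]))
the job is handed in; nothing more can be done
None
```

The job is done and handed in at about 48 s of the 72 s: the key is home in the slot and the gear sits over it on the collar. I don't know the verdict.

- **Key:** I took it out of the stand upright and lowered it onto the spindle. It touched the shaft top once, at about 16 N, then found the slot. I let go with its foot about 6 mm inside the collar pocket, and it dropped the rest of the way. Pictures afterwards showed its top level with the shaft top.
- **Gear:** I gripped it by the boss, turned it by about 0.41 rad and slid it down. It met the collar at a tool height of 98.7 mm, the height worked out from where I gripped it, with at most about 8 N. I then let go and moved the arm clear.
- **Last checks:**
  - In the top view, the key and shaft fill the gear's bore and keyway.
  - In the side view, the centre of the boss top is within 1–2 px of where a seated gear should be, about the limit of my reading. The gear lies flat.
  - The spacer, tape, phone, marker, screwdriver, mug and jar look to be where they were.
- **Problems and disagreements:**
  - **Tool tilt:** fast moves made the tool tilt and drift by up to about 0.1 rad. I lost around 20 s finding the cause and straightening it before the first grasp.
  - **Gear position in the grip:** two estimates differed by about 2 mm. I used one close to the side-view value, and the gear went on with only slight side contact.
  - **Slot direction:** camera and arm disagreed by about 0.1 rad, but both parts still went in.

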